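Change over and lock the carving jig

ROBOT

A 7-joint arm with a two-finger parallel gripper is mounted at the origin on the work surface. World frame = base frame: x ahead of the robot, y to its left, z up, the work surface at z = 0. Lengths are in mm, angles in rad, forces in N, time in s.
With the tool pointing down it reaches from about 400 to 850 mm from the base axis. Payload 4.4 kg.
Tool frame: the origin (TCP) lies at the very end of the fingers, on their centre line; the grasp point (between the pads) lies ctrl.grasp_offset behind it (ctrl.grasp_offset is the distance from the TCP to the grasp point, in mm); z points along the fingers, y is the line along which they close (so a half turn about z gives the same grasp; the last joint's range is limited). The gripper opens to 94 mm and grips with 3 to 60 N. Pads are 16 mm wide; open, the fingers measure 119 mm over their backs; the gripper's body (75 mm by 177 mm) begins 78 mm behind the grasp point.
Start: joints at [-0.066, 0.628, 0.038, 1.517, -0.027, 0.996, -0.02], TCP at [650.014, 0.028, 205.478] pointing down, gripper open.
Joint ranges: [-3.06, 3.06], [-0.37, 2.12], [-1.25, 1.32], [0.18, 2.47], [-1.1, 4.24], [0.23, 1.98], [-2.94, 2.94]. Speed limits (rad/s): [2.57, 2.57, 3.14, 3.14, 3.14, 3.14, 3.14].

INTERFACE

Orientations are given as [roll, pitch, yaw] about the fixed x, y, z axes, in that order (R = Rz(yaw) Ry(pitch) Rx(roll)).
In Python, from rig import ctrl, vision gives the robot as it stands. The module is installed in compiled form; this text tells all that it offers.
- The arm moves only by the tool drive_tool, never from a script. Its argument "series" is a list of rows, each a list of 3 entries, a list of its own where there are three numbers: the shift along the tool's x, y, z in units of 25 mm (1.0 is 25 mm), then the turn, a rotation vector about the tool's x, y, z in units of 5 degrees (1.0 is 5 degrees), then the opening, from -1 (shut) to 1 (fully open). In form: [[[x, y, z], [ax, ay, az], fingers], ...]. A call has 1 to 20 rows; each row shifts and turns the commanded pose from where the row before left it, along the tool's axes as they then stand; what a row does not reach is not made up. A row lasts 1/12 s, in which the tool goes at most 41.7 mm and 7.16 degrees, less where a joint would pass 70% of its speed; a pose out of reach is approached as far as the arm can. A call is refused whole if a number of a shift passes 1 or a number of a turn 1, either way. A call with a gripper value outside its range is refused whole. The fingers move at their own pace and stop on an object; the grip force is fixed at half the most. Time passes only in rows, so rows that do not move let the fingers close. It gives the time, the measured TCP pose, the force, the opening and the grip force at its end, in the units of the state.
- ctrl.read_state(): the state, without advancing time (a new reading comes with each control period).
- vision.read_camera(name): name is "scene" or "side" or "wrist"; returns a dict with "image" (420x560x3 uint8, blue, green, red), "z_map" (420x560 float32, mm along the optical axis (not along the pixel's ray), 0 where there is no reading), "fx", "fy", "cx", "cy" (pixels), "origin" and "orientation" of the camera in the world; the wrist camera has in their place "hand_eye" (4x4, takes a point from camera to tool coordinates, whose origin is the TCP and whose axes are the flange's). Camera axes: x right, y up, looking along -z (the intrinsics and any distortion apply to the point x, -y, -z); pixel columns grow to the right and rows downward; lengths in mm; the calibration is good to about 2 mm. A picture is of the moment at which its call begins: read the wrist's pose just before it.
- ctrl.sign_off(): hands the job in; it is judged then, once.
Trained networks look in the newest picture that a camera, given by its name, has taken for a name from the list of things; names that differ only in an ending like _2 or _b are one class to them, and where a whole thing is asked for, a point or a joint stands for the part that bears it (a point fixed in the world has none). Each returns a list of dicts, best first, with "score" (0 to 1); they miss things now and then, are a little off and sometimes report something else, mostly with a low value. They report only what shows in the picture. A call takes as long as a camera call. They do not tell look-alikes from the thing itself.
- vision.recognise(thing, camera): "rect" ([left, top, width, height] in pixels, round what is visible of it).
- vision.silhouettes(thing, camera): "region" (420x560 bool, what is visible of it) and "rect" ([left, top, width, height] in pixels, round what is visible of it).
- vision.pinpoint(thing, camera): "location" ([column, row] in pixels: a listed point, or the origin of a listed thing).
The state is a dict: "time_s": time; "joint_pos": joint angles; "dq": joint speeds; "tau": joint torques, N m; "eef_pos": TCP position; "orientation": TCP orientation; "wrist_force": force on the tool from outside, world axes, zero at the start; "wrist_torque": the same for the moment, N m; "gripper_width": finger opening in mm; "grasp_force": force on a finger pad.
Only numpy, scipy, OpenCV 4.12 (cv2) and the standard library are available. Lean on these libraries where they do the work, as an engineer would, in place of code of your own. Each camera call takes 0.05 s, during which the arm holds its last target. There are 200 camera calls.

TASK

Change over the carving jig for class: press the stop's snap button flush and draw the stop out one hole until it clicks up, tip the finished rosette plaque out from under the lip and lay it flat in the out-tray, then load every plain blank that is on the bench, hooking one end under the lip and rotating the other down behind the kerb so that it lies flat in a lane. Finally press the button again and slide the stop back home until the button clicks up, so that its toe bar holds the blanks in; leave the other things on the bench where they are.

Things in the scene. Friction and masses are not known exactly. Their poses are not given: they have to be found in the camera images.
- jig: holding jig, fixed to the bench. Origin: underside, below the middle lane; x along the lanes from kerb (robot side) to lip, y left, z up. Base board 12 mm thick, x -105..105, y -114..172 mm. Three lanes at y = -76, 0, 76 mm. A seated blank has its underside centre at x = 0, z = 30 mm, its length along x
- bed (a point): middle of the flat bed, jig (0, 0, 30) mm, bed x -73..73, y -111..111. Pocket from kerb to wall 146 mm for 140 mm blanks. Dividers 12 mm high at the lip end (x 45..73) and kerb end (x -73..-55) only make the lanes 54 mm wide; between neighbouring blanks 32 mm. Tilted 15 degrees, lip end low, a blank passes under the lip and over the kerb
- lip (a point): middle of the lip's free lower edge, jig (61, 0, 58) mm. The back wall's face is at jig x = 73 mm; the aluminium lip overhangs it by 12 mm towards the robot, y -111..111 mm, top z = 68 mm: 28 mm free height over the bed under it
- kerb (a point): middle of the wooden kerb's inner top edge, jig (-73, 0, 42) mm, 12 mm above the bed; the kerb is 14 mm wide (x -87..-73 mm)
- stop (a joint): telescoping stop, m: 0 = home hole (nearest the lip), 0.040 = next hole, 0.080 = last; grows along jig -x, range -0.003..0.083, friction about 1 N. Its steel toe bar crosses the lanes (y -95..157, 24 mm wide, centre x = -70 mm minus the value, z 54..68): at home it overhangs the blanks' kerb ends by 12 mm and blocks loading, at 0.040 the lanes are clear. Locked while the button is up, play 1.5 mm
- tube (a point): middle of the top of the stop's square outer tube (fixed), jig (23, 140, 70) mm; it runs along jig x, -56..102 mm, 34 mm wide. A 13 mm slot on top widens into three holes 40 mm apart, at x = 45, 5 and -35 mm. The steel inner tube with button, toe bar and handle slides in it
- handle (a point): grip point of the stop's dark wooden handle: a block 20 mm along jig x, 40 mm along y, from jig z = 68 to 104 mm; the point is 12 mm below its top, at jig (-70 mm minus stop value, 137, 92) mm, and moves with the stop. Take it from above across its 20 mm
- button (a joint): brass snap button, m pressed: 0 = up in a hole, 8 mm proud of the tube; 0.008 = flush; limit 0.009; spring 3 N at first touch, 6.5 N flush. Pressed over 4 mm the stop can slide; between holes the wall keeps it at 0.004; over a hole it snaps up and locks
- button_top (a point): centre of the button's round top, 12 mm across, jig (45 mm minus stop value, 140, 78) mm when up. It travels with the stop: a fingertip pressing it flush and moving along the slot drags the stop by friction. After 3 mm or more of slide it stays held down; the stop can then be moved by its handle until it snaps into the next hole and stops dead
- plaque: finished piece, already in the middle lane under lip and toe bar: a blank-sized bar 140 x 44 x 20 mm with a raised rosette (36 mm across, 5 mm high) and leaves on its upper face, 0.06 to 0.12 kg; origin at the middle of its underside, x along its length
- plaque_mid (a point): centre of the plaque's bar, 10 mm above its origin
- tray: plywood out-tray fixed on the bench at the left of the jig, open on top, 200 x 120 x 30 mm outside (x, y, z), walls and floor 5 mm; origin at the middle of its underside
- sander: cork and rubber sanding block 85 x 50 x 36 mm, bystander
- chisel: wood chisel 230 mm long lying flat, bystander
- offcut: pale wood offcut 75 x 110 x 35 mm (thicker, wider and shorter than a blank), bystander
- blank0: pale wood carving blank, flat bar 140 x 44 x 20 mm (body x, y, z), 0.06 to 0.12 kg; origin at the middle of its underside, x along its length, y across; all blanks are alike and either face or end will do. None when absent
- blank0_mid (a point): centre of blank0's solid, 10 mm above its origin; jig z = 40 mm when seated
- blank1: pale wood carving blank, flat bar 140 x 44 x 20 mm (body x, y, z), 0.06 to 0.12 kg; origin at the middle of its underside, x along its length, y across; all blanks are alike and either face or end will do. None when absent
- blank1_mid (a point): centre of blank1's solid, 10 mm above its origin; jig z = 40 mm when seated
- blank2: pale wood carving blank, flat bar 140 x 44 x 20 mm (body x, y, z), 0.06 to 0.12 kg; origin at the middle of its underside, x along its length, y across; all blanks are alike and either face or end will do. None when absent
- blank2_mid (a point): centre of blank2's solid, 10 mm above its origin; jig z = 40 mm when seated
Mind the look-alikes: they are no part of the job. Of the things shaped like the tray, the plywood one is meant. What is shaped like the plaque but blue is not meant.

How it is judged:
By the outcome, as a careful person would: the job done as asked, in the order asked, and still so for the second after the job is handed in, with the robot touching nothing.
Of blank0, blank1, blank2 only 2 to 3 are there at a start; the rules pass over those that are not, and their reading is None.
At some moment in a run one of blank0, blank1, blank2 may be knocked a few centimetres aside while the robot is not near it.
Once in a run the grip may slacken for a moment while it holds something.
It also fails if it takes over 208 s, if anything falls off the work surface, if the arm or the gripper's body presses on something with over 40 N, if the wrist force passes 120 N, or if a joint passes its speed limit or range.

## Working session

There is one attempt and no reset: what is moved stays moved. The work goes in short steps, Python scripts to look and compute and a tool call to move; the robot and the scene stay as the last step left them, time stands still between calls to the robot, and variables do not carry over. Pictures are saved under pics/ and viewed, at most 14 in all, crops included, and the job is handed in when it is done.

Besides the shell and the picture viewer there is one more tool, called after "Emit:" as a command line: name --argument value ..., lists and objects as JSON in quotes. drive_tool: Moves the arm, as the interface text tells. Its arguments: {"type":"object","properties":{"series":{"type":"array"}},"required":["series"]}

```bash
mkdir -p pics
cat > h.py <<'E'
import numpy as np, cv2
from rig import ctrl, vision
from scipy.spatial.transform import Rotation as R
def rpy(o): return R.from_euler('xyz',o).as_matrix()
def cam(name):
    s=ctrl.read_state(); c=vision.read_camera(name)
    if name=='wrist':
        T=np.eye(4);T[:3,:3]=rpy(s['orientation']);T[:3,3]=s['eef_pos'];M=T@np.array(c['hand_eye'])
    else:
        M=np.eye(4);o=np.array(c['orientation']);M[:3,:3]=o if o.shape==(3,3) else rpy(o);M[:3,3]=c['origin']
    c['M']=M;return c
def pts(c):
    z=c['z_map'].astype(float);v,u=np.mgrid[:z.shape[0],:z.shape[1]]
    P=np.stack([(u-c['cx'])/c['fx']*z,-(v-c['cy'])/c['fy']*z,-z],-1)
    P=P@c['M'][:3,:3].T+c['M'][:3,3];P[z==0]=np.nan;return P
def ray(c,u,v,zw):
    d=c['M'][:3,:3]@np.array([(u-c['cx'])/c['fx'],-(v-c['cy'])/c['fy'],-1]);o=c['M'][:3,3]
    return o+d*(zw-o[2])/d[2]
def st():
    s=ctrl.read_state();print({k:np.round(s[k],3) for k in ('time_s','eef_pos','orientation','joint_pos','wrist_force','gripper_width','grasp_force')})
E
cat > a.py <<'E'
from h import *
st(); print(ctrl.grasp_offset)
for n in ('scene','side'):
    c=cam(n);print(n,{k:c[k] for k in c if k not in('image','z_map')}); cv2.imwrite(f'pics/{n}0.png',c['image']); P=pts(c); np.save(f'{n}0.npy',P)
    for t in ('jig','plaque','tray','sander','chisel','offcut','blank0'):
        for d in vision.silhouettes(t,n):
            if d['score']<.3: continue
            m=d['region'];Q=P[m];Q=Q[~np.isnan(Q[:,0])]
            r=cv2.minAreaRect(Q[:,:2].astype(np.float32)) if len(Q)>5 else None
            print(t,round(d['score'],2),d['rect'],np.round(np.median(Q,0)),'z95',np.round(np.percentile(Q[:,2],95)),r and np.round(np.hstack([r[0],r[1],r[2]])))
    for t in ('bed','lip','kerb','tube','handle','button_top','plaque_mid','blank0_mid','jig','tray'):
        for d in vision.pinpoint(t,n):
            if d['score']<.3: continue
            u,v=np.array(d['location']).astype(int); print(t,round(d['score'],2),u,v,np.round(P[np.clip(v,0,419),np.clip(u,0,559)]))
E
python3 a.py
```

```text
{'time_s': np.float64(0.0), 'eef_pos': array([ 6.49346e+02, -1.80000e-02,  2.04591e+02]), 'orientation': array([-3.14 ,  0.   ,  1.571]), 'joint_pos': array([-0.066,  0.629,  0.038,  1.518, -0.027,  0.996, -0.02 ]), 'wrist_force': array([0.044, 0.109, 0.499]), 'gripper_width': np.float64(94.114), 'grasp_force': np.float64(0.0)}
18.8
scene {'fx': 384.51872284189034, 'fy': 384.51872284189034, 'cx': 284.1582308721773, 'cy': 220.25035466203957, 'origin': array([ 930.43895384,  275.2251764 , 1110.06309048]), 'orientation': array([0.53274367, 0.00259558, 2.11199346]), 'M': array([[-5.15160680e-01, -7.38993084e-01,  4.34164364e-01,
         9.30438954e+02],
       [ 8.57089690e-01, -4.42639668e-01,  2.63566666e-01,
         2.75225176e+02],
       [-2.59557309e-03,  5.07896983e-01,  8.61413906e-01,
         1.11006309e+03],
       [ 0.00000000e+00,  0.00000000e+00,  0.00000000e+00,
         1.00000000e+00]])}
jig 0.89 [263.5, 248.5, 116.9, 110.9] [576. 197.  31.] z95 71.0 [557. 176. 284. 210.  81.]
plaque 0.92 [275.3, 195.8, 12.9, 34.9] [355. -81.  20.] z95 25.0 [428. -48. 310.  46.  24.]
p
[... 3106 characters left out ...]
 118.   58.]
blank0 0.72 [227.7, 178.5, 41.4, 27.9] [ 635. -143.   16.] z95 21.0 [ 648. -162.   74.  166.   81.]
blank0 0.7 [289.2, 169.8, 41.5, 18.3] [ 484. -319.   15.] z95 21.0 [ 490. -339.  142.   87.   18.]
bed 0.9 218 248 [540. 158.  54.]
lip 0.64 199 235 [613. 151.  62.]
kerb 0.76 235 257 [471. 172.  68.]
tube 0.7 172 266 [602. 287.  65.]
handle 0.73 199 275 [498. 297. 101.]
button_top 0.49 163 259 [638. 282.  68.]
plaque_mid 0.86 219 247 [538. 155.  56.]
plaque_mid 0.8 311 232 [353. -71.  20.]
blank0_mid 0.74 243 188 [ 652. -140.   18.]
blank0_mid 0.47 311 148 [ 567. -483.    9.]
jig 0.81 216 256 [543. 167.  26.]
jig 0.67 246 188 [ 643. -145.   18.]
tray 0.59 286 367 [197. 359.   3.]
```

```bash
python3 -c "
import cv2,numpy as np
a=cv2.imread('pics/scene0.png')[120:380,110:470];b=cv2.imread('pics/side0.png')
cv2.imwrite('pics/v1.png',cv2.resize(a,(800,578),interpolation=cv2.INTER_CUBIC))
cv2.imwrite('pics/v2.png',cv2.resize(b[110:400,110:430],(662,600),interpolation=cv2.INTER_CUBIC))"
```

```text
(no output)
```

View pics/v1.png

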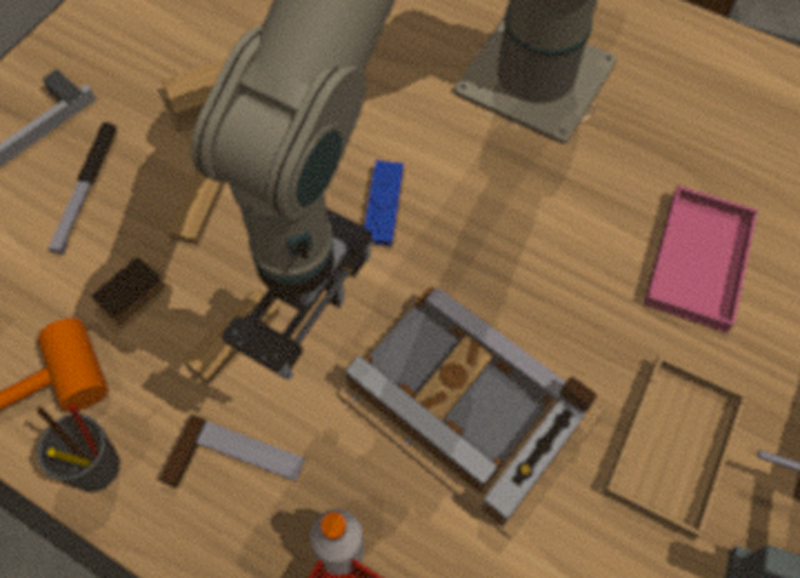

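View pics/v2.png

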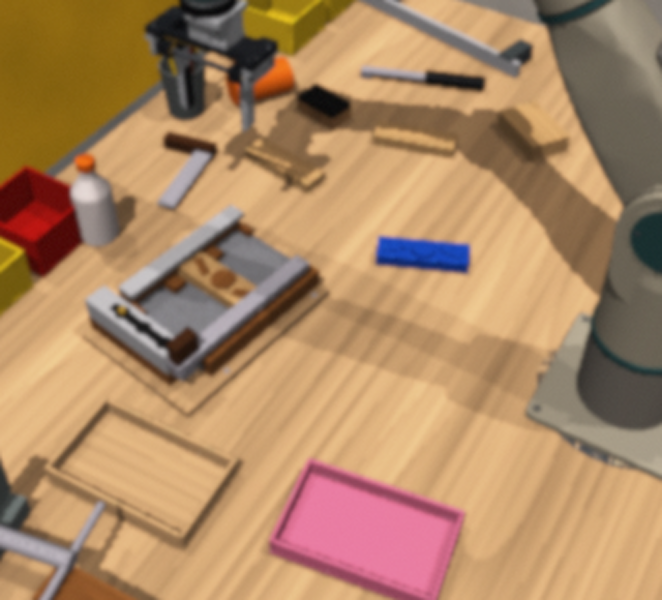

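The views show the jig with the rosette plaque in the middle lane, the plywood tray on its left (v1 ~675,450), and a pink tray and a blue bar as decoys. Two blanks are visible, at about (642,-152) and (500,-325). Next I'll look at the jig from above.

Emit:
drive_tool --series '[[[0.76, -0.44, -0.78], [0, 0, 0.18], 0], [[0.76, -0.44, -0.78], [0, 0, 0.18], 0], [[0.76, -0.44, -0.78], [0, 0, 0.18], 0], [[0.76, -0.44, -0.78], [0, 0, 0.18], 0], [[0.76, -0.44, -0.78], [0, 0, 0.18], 0], [[0.76, -0.44, -0.78], [0, 0, 0.18], 0], [[0.76, -0.44, -0.78], [0, 0, 0.18], 0], [[0.76, -0.44, -0.78], [0, 0, 0.18], 0], [[0.76, -0.44, -0.78], [0, 0, 0.18], 0], [[0.76, -0.44, -0.78], [0, 0, 0.18], 0], [[0, 0, 0], [0, 0, 0], 0], [[0, 0, 0], [0, 0, 0], 0]]'

```text
time_s: 2.8
eef_pos: [553.8, 198.4, 401.3]
orientation: [3.14, -0.001, 1.417]
wrist_force: [0.2, 0.3, -0.5]
gripper_width: 47.0
grasp_force: 0.0
```

```bash
cat > b.py <<'E'
from h import *
st(); c=cam('wrist');cv2.imwrite('pics/w1.png',c['image']);P=pts(c);np.save('w1.npy',P)
for t in ('bed','lip','kerb','tube','handle','button_top','plaque_mid'):
    for d in vision.pinpoint(t,'wrist'):
        if d['score']>.3:
            u,v=np.array(d['location']).astype(int); print(t,round(d['score'],2),u,v,np.round(P[np.clip(v,0,419),np.clip(u,0,559)],1))
print(np.nanpercentile(P.reshape(-1,3),[2,98],axis=0).round())
c=cam('scene');cv2.imwrite('pics/scene1.png',c['image']);P=pts(c)
for t in('blank0','sander','offcut'):
  for d in vision.silhouettes(t,'scene'):
    if d['score']<.3: continue
    Q=P[d['region']];Q=Q[~np.isnan(Q[:,0])];Q=Q[(Q[:,2]>12)]
    if len(Q)<8: continue
    r=cv2.minAreaRect(Q[:,:2].astype(np.float32));print(t,round(d['score'],2),d['rect'],np.round(np.hstack([r[0],r[1],r[2]])),np.percentile(Q[:,2],90).round())
E
python3 b.py
```

```text
{'time_s': np.float64(2.8), 'eef_pos': array([553.805, 198.357, 401.346]), 'orientation': array([ 3.140e+00, -1.000e-03,  1.417e+00]), 'joint_pos': array([-0.432,  0.39 ,  0.062,  1.384, -0.024,  1.367, -0.523]), 'wrist_force': array([ 0.23 ,  0.291, -0.472]), 'gripper_width': np.float64(47.032), 'grasp_force': np.float64(0.0)}
bed 0.72 284 196 [553.5 153.2  53.7]
bed 0.49 237 114 [505.1 297.7 102.3]
lip 0.98 321 201 [614.9 138.   67. ]
kerb 0.63 245 201 [487.1 158.4  68.7]
tube 0.56 299 115 [597.  282.7  69.6]
handle 0.56 240 117 [508.8 292.9 102.7]
button_top 0.74 288 395 [ 491.7 -313.8   19. ]
button_top 0.56 312 117 [616.1 276.6  76.9]
plaque_mid 0.81 284 200 [552.5 146.1  53.7]
[[  46. -409. -750.]
 [1610.  483.  526.]]
blank0 0.96 [194.2, 250.1, 38.3, 44.7] [ 641. -152.   45.  140.   81.] 22.0
blank0 0.92 [188.0, 190.5, 26.6, 40.4] [ 489. -326.  139.   46.   16.] 21.0
sander 0.87 [154.1, 234.7, 29.2, 31.9] [ 664. -316.   52.   86.   80.] 37.0
offcut 0.95 [181.7, 146.2, 37.5, 30.6] [ 321. -446.   80.  110.   55.] 36.0
```

View pics/w1.png

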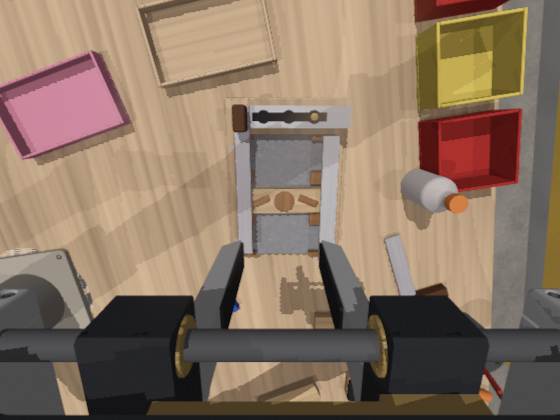

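View pics/scene1.png

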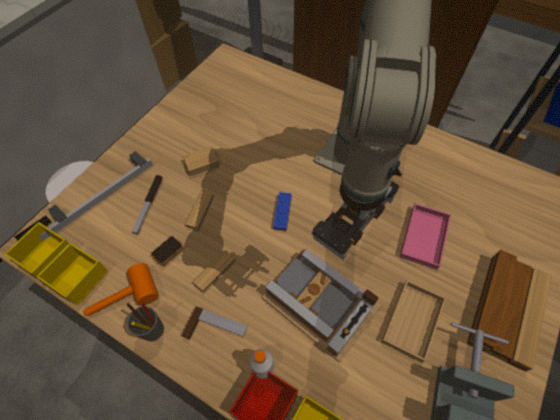

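w1 shows the jig from above: the button at about (313,117), the handle at (240,117), the plaque in the middle and the lip on the right side. scene1 confirms there are only two blanks. Next I'll fit the jig pose.

```bash
cat > c.py <<'E'
from h import *
from scipy.optimize import minimize
P=np.load('w1.npy').reshape(-1,3);P=P[~np.isnan(P[:,0])]
Q=P[(abs(P[:,2]-69)<4)&(abs(P[:,0]-555)<150)&(P[:,1]>0)&(P[:,1]<340)]
print(len(Q))
def loc(p): 
    c,s=np.cos(p[2]),np.sin(p[2]);d=Q[:,:2]-p[:2];return d@np.array([[c,-s],[s,c]])
boxes=[(-82,-58,-95,157),(61,102,-111,111),(-56,102,123,157)]
def cost(p):
    L=loc(p);ds=[]
    for a,b,c,d in boxes:
        dx=np.maximum(np.maximum(a-L[:,0],L[:,0]-b),0);dy=np.maximum(np.maximum(c-L[:,1],L[:,1]-d),0);ds.append(np.hypot(dx,dy))
    e=np.minimum(np.min(ds,0),12);return e.mean()
best=min((minimize(cost,[555+i,146+j,-.16+k],method='Nelder-Mead',options=dict(xatol=.01,fatol=1e-5)) for i in(-6,0,6) for j in(-6,0,6) for k in(-.03,.03)),key=lambda r:r.fun)
print(best.fun,best.x,np.degrees(best.x[2]))
L=loc(best.x)
for n,m in (('toe',(L[:,0]<-50)&(L[:,1]<110)),('tube',(L[:,1]>118)&(L[:,0]>-50)),('lip',(L[:,0]>45)&(L[:,1]<113))):
    print(n,m.sum(),np.percentile(L[m],[0,2,50,98,100],axis=0).round(1).tolist(),np.median(Q[m,2]))
R_=P[(P[:,2]>46)&(P[:,2]<58)&(abs(P[:,0]-555)<150)&(P[:,1]>100)&(P[:,1]<200)];Q=R_;L=loc(best.x);m=(abs(L[:,0])<58)&(abs(L[:,1])<35);print('plaque',np.percentile(L[m],[0,2,50,98,100],axis=0).round(1).tolist())
for d in ('tray',):
    pass
T=P[(P[:,2]>22)&(P[:,2]<36)&(abs(P[:,0]-468)<120)&(abs(P[:,1]-425)<75)];r=cv2.minAreaRect(T[:,:2].astype(np.float32));print('tray',r)
for n,p in(('handle',(508.8,292.9)),('button',(616.1,276.6)),('tube',(597,282.7)),('lip',(614.9,138))):
    Q=np.array([[*p,0.]]);print(n,loc(best.x))
E
python3 c.py
```

```text
5529
0.0013587457364908643 [ 5.54135229e+02  1.46106889e+02 -1.56518087e-01] -8.967825823957899
toe 1538 [[-81.9, -94.8], [-81.3, -86.9], [-69.3, 18.7], [-58.3, 106.1], [-57.8, 109.1]] 66.70597352704067
tube 2162 [[-50.0, 123.2], [-46.9, 123.3], [24.2, 140.1], [99.3, 156.5], [102.8, 156.7]] 68.8048807608429
lip 1633 [[60.8, -94.9], [61.4, -68.2], [74.3, 25.6], [87.1, 106.3], [88.1, 109.5]] 66.78167699290805
plaque [[-58.0, -32.1], [-56.2, -23.6], [0.1, -1.0], [55.4, 19.6], [57.9, 20.3]]
tray ((471.8691711425781, 428.98187255859375), (200.06256103515625, 120.11992645263672), 3.0237579345703125)
handle [[-67.66313469 137.93186935]]
button [[ 40.8660742  138.55702353]]
tube [[ 21.0486852  141.60515297]]
lip [[61.28568445  1.46421002]]
```

Emit:
drive_tool --series '[[[0.253, 0.153, 0.875], [0, 0, 0], -1], [[0.253, 0.153, 0.875], [0, 0, 0], -1], [[0.253, 0.153, 0.875], [0, 0, 0], -1], [[0.253, 0.153, 0.875], [0, 0, 0], -1], [[0.253, 0.153, 0.875], [0, 0, 0], -1], [[0.253, 0.153, 0.875], [0, 0, 0], -1], [[0.253, 0.153, 0.875], [0, 0, 0], -1], [[0.253, 0.153, 0.875], [0, 0, 0], -1], [[0.253, 0.153, 0.875], [0, 0, 0], -1], [[0.253, 0.153, 0.875], [0, 0, 0], -1], [[0.253, 0.153, 0.875], [0, 0, 0], -1], [[0.253, 0.153, 0.875], [0, 0, 0], -1], [[0.253, 0.153, 0.875], [0, 0, 0], -1], [[0.253, 0.153, 0.875], [0, 0, 0], -1], [[0, 0, 0], [0, 0, 0], -1], [[0, 0, 0], [0, 0, 0], -1]]'

```text
time_s: 4.73
eef_pos: [619.7, 276.0, 93.1]
orientation: [-3.139, 0.002, 1.414]
wrist_force: [-0.8, 0.2, 0.8]
gripper_width: 0.6
grasp_force: 0.0
```

```bash
cat >> h.py <<'E'
J=np.eye(4);J[:3,:3]=R.from_euler('z',-.1565).as_matrix();J[:2,3]=554.1,146.1
def w2j(p): return J[:3,:3].T@(np.array(p)-J[:3,3])
def j2w(p): return J[:3,:3]@np.array(p,float)+J[:3,3]
def to(world,Rt=None):
    "remaining shift/turn in tool units to a world TCP pose"
    s=ctrl.read_state();A=rpy(s['orientation'])
    print('jig tcp',w2j(s['eef_pos']).round(1),'shift u',(A.T@(np.array(world)-s['eef_pos'])/25).round(3),end=' ')
    if Rt is not None: print('turn u',(np.degrees(R.from_matrix(A.T@Rt).as_rotvec())/5).round(3),end='')
    print()
E
python3 -c "
from h import *
st();to(j2w((45,140,70)),J[:3,:3]@R.from_euler('xyz',[np.pi,0,np.pi/2]).as_matrix())"
```

```text
{'time_s': np.float64(4.733), 'eef_pos': array([619.676, 276.012,  93.137]), 'orientation': array([-3.139e+00,  2.000e-03,  1.414e+00]), 'joint_pos': array([-0.483,  0.794,  0.04 ,  1.525, -0.038,  0.826, -0.585]), 'wrist_force': array([-0.781,  0.162,  0.768]), 'gripper_width': np.float64(0.64), 'grasp_force': np.float64(0.0)}
jig tcp [ 44.5 138.5  93.1] shift u [0.06  0.021 0.925] turn u [-0.026  0.017 -0.001]
```

Emit:
drive_tool --series '[[[0.06, 0.02, 0.3], [0, 0, 0], -1], [[0, 0, 0.3], [0, 0, 0], -1], [[0, 0, 0.2], [0, 0, 0], -1], [[0, 0, 0.14], [0, 0, 0], -1], [[0, 0, 0], [0, 0, 0], -1], [[0, 0, 0], [0, 0, 0], -1]]'

```text
time_s: 5.23
eef_pos: [621.9, 277.9, 71.8]
orientation: [3.14, -0.001, 1.414]
wrist_force: [-1.0, 0.8, 4.7]
gripper_width: 0.6
grasp_force: 2.8
```

Emit:
drive_tool --series '[[[0, 0, 0.12], [0, 0, 0], -1], [[0, 0, 0], [0, 0, 0], -1], [[0, 0, 0], [0, 0, 0], -1]]'

```text
time_s: 5.48
eef_pos: [622.3, 277.8, 70.2]
orientation: [3.139, -0.001, 1.413]
wrist_force: [-2.2, -1.0, 11.6]
gripper_width: 0.5
grasp_force: 5.8
```

Emit:
drive_tool --series '[[[0, -0.1, 0], [0, 0, 0], -1], [[0, -0.1, 0], [0, 0, 0], -1], [[0, -0.1, 0], [0, 0, 0], -1], [[0, -0.1, 0], [0, 0, 0], -1], [[0, -0.1, 0], [0, 0, 0], -1], [[0, -0.1, 0], [0, 0, 0], -1], [[0, -0.1, 0], [0, 0, 0], -1], [[0, -0.1, 0], [0, 0, 0], -1], [[0, 0, 0], [0, 0, 0], -1]]'

```text
time_s: 6.23
eef_pos: [604.4, 280.7, 70.4]
orientation: [3.136, -0.002, 1.413]
wrist_force: [1.8, -0.8, 9.2]
gripper_width: 0.7
grasp_force: 4.8
```

Emit:
drive_tool --series '[[[0, 0, -1], [0, 0, 0], -1], [[0, 0, -1], [0, 0, 0], -1], [[0, -0.6, -0.6], [0, 0, 0], -0.2], [[0, -1, 0], [0, 0, 0], -0.2], [[0, -1, 0], [0, 0, 0], -0.2], [[0, -1, 0], [0, 0, 0], -0.2], [[0, 0, 0], [0, 0, 0], -0.2], [[0, 0, 0], [0, 0, 0], -0.2], [[0, 0, 0], [0, 0, 0], -0.2]]'

```text
time_s: 6.98
eef_pos: [513.5, 294.6, 133.0]
orientation: [3.14, -0.0, 1.413]
wrist_force: [0.3, -0.2, -0.3]
gripper_width: 37.4
grasp_force: 0.0
```

```bash
cat > d.py <<'E'
from h import *
st()
c=cam('wrist');P=pts(c);cv2.imwrite('pics/w2.png',c['image'])
c=cam('side');S=pts(c);cv2.imwrite('pics/s2.png',c['image'])
for P in (P,S):
    L=(P.reshape(-1,3)-J[:3,3])@J[:3,:3];L=L[~np.isnan(L[:,0])]
    h=L[(L[:,2]>95)&(L[:,2]<107)&(abs(L[:,1]-137)<30)&(L[:,0]<-40)&(L[:,0]>-180)];t=L[(L[:,2]>62)&(L[:,2]<71)&(abs(L[:,1]-0)<90)&(L[:,0]<-40)&(L[:,0]>-180)]
    print(len(h),len(t),np.percentile(h,[5,50,95],axis=0).round(1).tolist() if len(h) else 0,np.percentile(t,[5,50,95],axis=0).round(1).tolist() if len(t) else 0)
E
python3 d.py
```

```text
{'time_s': np.float64(6.983), 'eef_pos': array([513.513, 294.568, 133.047]), 'orientation': array([ 3.14 , -0.   ,  1.413]), 'joint_pos': array([-0.599,  0.632,  0.048,  1.759, -0.041,  0.751, -0.688]), 'wrist_force': array([ 0.345, -0.177, -0.262]), 'gripper_width': np.float64(37.354), 'grasp_force': np.float64(0.0)}
931 1945 [[-98.4, 124.9, 97.9], [-88.0, 145.9, 102.1], [-80.6, 156.3, 103.5]] [[-99.4, -41.3, 65.7], [-87.9, 38.9, 66.8], [-78.7, 83.2, 67.8]]
105 425 [[-103.9, 123.3, 96.3], [-96.5, 141.1, 101.4], [-85.5, 157.7, 104.7]] [[-105.7, -79.4, 62.7], [-94.5, 6.3, 65.7], [-82.9, 81.9, 69.1]]
```

Stop has slid about 19 mm. Next I'll take the handle.

Emit:
drive_tool --series '[[[-0.06, -0.5, 0], [0, 0, 0], 0], [[-0.06, -0.5, 0], [0, 0, 0], 0], [[0, 0, 0.8], [0, 0, 0], 0], [[0, 0, 0.8], [0, 0, 0], 0], [[0, 0, 0.6], [0, 0, 0], 0], [[0, 0, 0.1], [0, 0, 0], 0], [[0, 0, 0], [0, 0, 0], -1], [[0, 0, 0], [0, 0, 0], -1], [[0, 0, 0], [0, 0, 0], -1], [[0, 0, 0], [0, 0, 0], -1], [[0, 0, 0], [0, 0, 0], -1]]'

```text
time_s: 8.0
eef_pos: [487.2, 296.3, 76.1]
orientation: [-3.141, -0.001, 1.414]
wrist_force: [-2.7, 0.4, 2.8]
gripper_width: 19.7
grasp_force: 30.0
```

Emit:
drive_tool --series '[[[0, -0.12, 0], [0, 0, 0], -1], [[0, -0.12, 0], [0, 0, 0], -1], [[0, -0.12, 0], [0, 0, 0], -1], [[0, -0.12, 0], [0, 0, 0], -1], [[0, -0.12, 0], [0, 0, 0], -1], [[0, -0.12, 0], [0, 0, 0], -1], [[0, -0.1, 0], [0, 0, 0], -1], [[0, -0.1, 0], [0, 0, 0], -1], [[0, 0, 0], [0, 0, 0], -1]]'

```text
time_s: 8.75
eef_pos: [464.2, 299.9, 76.0]
orientation: [3.142, -0.001, 1.414]
wrist_force: [-0.5, -0.3, 9.0]
gripper_width: 19.5
grasp_force: 30.0
```

```bash
python3 -c "
from h import *
st();to(j2w((-110,137,73)))"
```

```text
{'time_s': np.float64(8.75), 'eef_pos': array([464.161, 299.87 ,  76.029]), 'orientation': array([ 3.142e+00, -1.000e-03,  1.414e+00]), 'joint_pos': array([-0.652,  0.671,  0.043,  1.908, -0.05 ,  0.564, -0.733]), 'wrist_force': array([-0.537, -0.308,  8.968]), 'gripper_width': np.float64(19.548), 'grasp_force': np.float64(30.002)}
jig tcp [-112.8  137.9   76. ] shift u [-0.035  0.112  0.121]
```

Emit:
drive_tool --series '[[[0, -0.1, 0], [0, 0, 0], -1], [[0, -0.06, 0], [0, 0, 0], -1], [[0, 0, 0], [0, 0, 0], -1]]'

```text
time_s: 9.0
eef_pos: [463.9, 300.0, 76.1]
orientation: [3.136, -0.002, 1.413]
wrist_force: [7.5, -1.8, 1.9]
gripper_width: 20.0
grasp_force: 30.0
```

Stop is locked at the next hole. I'll release it, lift, and turn 90°.

Emit:
drive_tool --series '[[[0, 0.14, 0], [0, 0, 0], -1], [[0, 0, 0], [0, 0, 0], 0.3], [[0, 0, 0], [0, 0, 0], 0.3], [[0, 0, 0], [0, 0, 0], 0.3], [[0, 0, -0.7], [0, 0, 0], 0.3], [[0, 0, -0.7], [0, 0, 0], 0.3], [[0, 0, -0.7], [0, 0, 0], 0.3]]'

```text
time_s: 9.58
eef_pos: [462.9, 299.2, 127.6]
orientation: [-3.139, 0.002, 1.414]
wrist_force: [-0.2, 0.5, -0.1]
gripper_width: 56.4
grasp_force: 0.0
```

Emit:
drive_tool --series '[[[0, 0, -0.2], [0, 0, -1], 0.4], [[0, 0, -0.2], [0, 0, -1], 0.4], [[0, 0, -0.2], [0, 0, -1], 0.4], [[0, 0, -0.2], [0, 0, -1], 0.4], [[0, 0, -0.2], [0, 0, -1], 0.4], [[0, 0, -0.2], [0, 0, -1], 0.4], [[0, 0, -0.2], [0, 0, -1], 0.4], [[0, 0, -0.2], [0, 0, -1], 0.4], [[0, 0, -0.2], [0, 0, -1], 0.4], [[0, 0, -0.2], [0, 0, -1], 0.4], [[0, 0, 0], [0, 0, -1], 0.4], [[0, 0, 0], [0, 0, -1], 0.4], [[0, 0, 0], [0, 0, -1], 0.4], [[0, 0, 0], [0, 0, -1], 0.4], [[0, 0, 0], [0, 0, -1], 0.4], [[0, 0, 0], [0, 0, -1], 0.4], [[0, 0, 0], [0, 0, -1], 0.4], [[0, 0, 0], [0, 0, -1], 0.4]]'

```text
time_s: 11.08
eef_pos: [463.3, 299.3, 177.2]
orientation: [-3.141, -0.001, 2.989]
wrist_force: [-0.2, -0.3, 0.9]
gripper_width: 65.8
grasp_force: 0.0
```

Emit:
drive_tool --series '[[[-0.63, -0.76, 0], [0, 0, 0], 0.4], [[-0.63, -0.76, 0], [0, 0, 0], 0.4], [[-0.63, -0.76, 0], [0, 0, 0], 0.4], [[-0.63, -0.76, 0], [0, 0, 0], 0.4], [[-0.63, -0.76, 0], [0, 0, 0], 0.4], [[-0.63, -0.76, 0], [0, 0, 0], 0.4], [[-0.63, -0.76, 0], [0, 0, 0], 0.4], [[0, 0, 0], [0, 0, 0], 0.4], [[0, 0, 0], [0, 0, 0], 0.4]]'

```text
time_s: 11.83
eef_pos: [552.1, 149.3, 177.0]
orientation: [-3.141, -0.001, 2.982]
wrist_force: [-0.1, -0.2, 0.6]
gripper_width: 65.8
grasp_force: 0.0
```

```bash
cat > e.py <<'E'
from h import *
st();to(j2w((0,0,33)),J[:3,:3]@R.from_euler('xyz',[np.pi,0,np.pi]).as_matrix())
c=cam('wrist');P=pts(c);cv2.imwrite('pics/w3.png',c['image'])
L=(P.reshape(-1,3)-J[:3,3])@J[:3,:3];L=L[~np.isnan(L[:,0])]
m=(L[:,2]>45)&(L[:,2]<58)&(abs(L[:,0])<85)&(abs(L[:,1])<35);Q=L[m];print(len(Q),cv2.minAreaRect(Q[:,:2].astype(np.float32)),np.percentile(Q,[0.5,50,99.5],axis=0).round(1).tolist())
c=cam('side')
S=pts(c);L=(S.reshape(-1,3)-J[:3,3])@J[:3,:3];t=L[(L[:,2]>62)&(L[:,2]<71)&(abs(L[:,1]-0)<90)&(L[:,0]<-40)&(L[:,0]>-180)];print('toe',np.percentile(t,[5,50,95],axis=0).round(1).tolist())
E
python3 e.py
```

```text
{'time_s': np.float64(11.833), 'eef_pos': array([552.098, 149.336, 177.048]), 'orientation': array([-3.141e+00, -1.000e-03,  2.982e+00]), 'joint_pos': array([-0.053,  0.576, -0.402,  1.762,  0.284,  0.863,  0.828]), 'wrist_force': array([-0.119, -0.237,  0.578]), 'gripper_width': np.float64(65.844), 'grasp_force': np.float64(0.0)}
jig tcp [ -2.5   2.9 177. ] shift u [-0.108 -0.11   5.762] turn u [-0.01  -0.016 -0.04 ]
5642 ((-3.7543792724609375, -2.4790821075439453), (137.1947021484375, 44.15424346923828), 0.8078002333641052) [[-72.0, -24.5, 47.0], [-10.9, -2.4, 49.2], [63.8, 19.7, 55.1]]
toe [[-126.6, -80.1, 62.6], [-115.8, 4.5, 65.8], [-103.1, 81.5, 69.5]]
```

Emit:
drive_tool --series '[[[0, -0.19, 0.9], [0, 0, 0], 0.4], [[0, 0, 0.9], [0, 0, 0], 0.4], [[0, 0, 0.9], [0, 0, 0], 0.4], [[0, 0, 0.9], [0, 0, 0], 0.4], [[0, 0, 0.9], [0, 0, 0], 0.4], [[0, 0, 0.5], [0, 0, 0], 0.4], [[0, 0, 0.4], [0, 0, 0], 0.4], [[0, 0, 0.36], [0, 0, 0], 0.4], [[0, 0, 0], [0, 0, 0], 0.4], [[0, 0, 0], [0, 0, 0], -1], [[0, 0, 0], [0, 0, 0], -1], [[0, 0, 0], [0, 0, 0], -1], [[0, 0, 0], [0, 0, 0], -1]]'

```text
time_s: 13.02
eef_pos: [552.1, 146.1, 34.6]
orientation: [3.141, 0.001, 2.984]
wrist_force: [0.6, 0.1, 2.2]
gripper_width: 43.6
grasp_force: 30.0
```

Emit:
drive_tool --series '[[[0.05, 0, -0.14], [0, 0.5, 0], -1], [[0.05, 0, -0.14], [0, 0.5, 0], -1], [[0.05, 0, -0.14], [0, 0.5, 0], -1], [[0.05, 0, -0.14], [0, 0.5, 0], -1], [[0.06, 0, -0.14], [0, 0.5, 0], -1], [[0.06, 0, -0.14], [0, 0.5, 0], -1], [[0, 0, 0], [0, 0, 0], -1]]'

```text
time_s: 13.6
eef_pos: [548.4, 146.2, 55.6]
orientation: [3.141, -0.26, 2.982]
wrist_force: [1.2, -0.7, -1.0]
gripper_width: 44.0
grasp_force: 30.0
```

```bash
python3 -c "
from h import *
st();to(j2w((-5,0,55)),J[:3,:3]@R.from_euler('xyz',[np.pi,0,np.pi]).as_matrix())"
```

```text
{'time_s': np.float64(13.6), 'eef_pos': array([548.352, 146.18 ,  55.565]), 'orientation': array([ 3.141, -0.26 ,  2.982]), 'joint_pos': array([ 0.007,  0.867, -0.436,  1.612,  0.253,  0.966,  0.915]), 'wrist_force': array([ 1.245, -0.659, -0.996]), 'gripper_width': np.float64(43.987), 'grasp_force': np.float64(29.996)}
jig tcp [-5.7 -0.8 55.6] shift u [-0.032  0.033  0.015] turn u [ 0.015 -2.983 -0.039]
```

Emit:
drive_tool --series '[[[0.4, 0, 0], [0, 0, 0], -1], [[0.4, 0, 0], [0, 0, 0], -1], [[0.4, 0, 0], [0, 0, 0], -1], [[0.2, 0, -0.8], [0, 0, 0], -1], [[0.2, 0, -0.8], [0, 0, 0], -1], [[0.2, 0, -0.8], [0, -0.5, 0], -1], [[0, 0, -0.8], [0, -0.5, 0], -1], [[0, 0, -0.8], [0, -0.5, 0], -1], [[0, 0, 0], [0, -0.5, 0], -1], [[0, 0, 0], [0, -0.5, 0], -1], [[0, 0, 0], [0, -0.5, 0], -1], [[0, 0, 0], [0, 0, 0], -1]]'

```text
time_s: 14.6
eef_pos: [523.7, 150.7, 165.0]
orientation: [-3.141, 0.001, 2.987]
wrist_force: [-0.6, -0.1, -0.8]
gripper_width: 43.7
grasp_force: 30.0
```

```bash
python3 -c "
from h import *
st();to((470,430,90),R.from_euler('xyz',[np.pi,0,np.radians(183)]).as_matrix())"
```

```text
{'time_s': np.float64(14.6), 'eef_pos': array([523.656, 150.737, 164.981]), 'orientation': array([-3.141e+00,  1.000e-03,  2.987e+00]), 'joint_pos': array([-0.049,  0.558, -0.425,  1.85 ,  0.311,  0.799,  0.78 ]), 'wrist_force': array([-0.59 , -0.064, -0.793]), 'gripper_width': np.float64(43.716), 'grasp_force': np.float64(29.997)}
jig tcp [-30.8  -0.2 165. ] shift u [ 3.84  10.71   2.988] turn u [-0.008  0.013 -2.367]
```

Emit:
drive_tool --series '[[[0.274, 0.765, 0], [0, 0, 0], -1], [[0.274, 0.765, 0], [0, 0, 0], -1], [[0.274, 0.765, 0], [0, 0, 0], -1], [[0.274, 0.765, 0], [0, 0, 0], -1], [[0.274, 0.765, 0], [0, 0, 0], -1], [[0.274, 0.765, 0], [0, 0, 0], -1], [[0.274, 0.765, 0], [0, 0, 0], -1], [[0.274, 0.765, 0], [0, 0, 0], -1], [[0.274, 0.765, 0], [0, 0, 0], -1], [[0.274, 0.765, 0], [0, 0, 0], -1], [[0.274, 0.765, 0], [0, 0, 0], -1], [[0.274, 0.765, 0], [0, 0, 0], -1], [[0.274, 0.765, 0], [0, 0, 0], -1], [[0.274, 0.765, 0], [0, 0, 0], -1], [[0, 0, 0.3], [0, 0, -0.8], -1], [[0, 0, 0.5], [0, 0, -0.8], -1], [[0, 0, 0.6], [0, 0, -0.8], -1], [[0, 0, 0.8], [0, 0, 0], -1], [[0, 0, 0.8], [0, 0, 0], -1], [[0, 0, 0], [0, 0, 0], -1]]'

```text
time_s: 16.27
eef_pos: [471.5, 427.0, 85.2]
orientation: [-3.137, -0.006, -3.089]
wrist_force: [-1.4, -1.4, -1.8]
gripper_width: 43.9
grasp_force: 30.0
```

```bash
python3 -c "
from h import *
st();to((470,430,12),R.from_euler('xyz',[np.pi,0,np.radians(183)]).as_matrix())
c=cam('side');cv2.imwrite('pics/s3.png',cv2.resize(c['image'][150:420,90:350],(578,600)))"
```

```text
{'time_s': np.float64(16.267), 'eef_pos': array([471.495, 427.029,  85.233]), 'orientation': array([-3.137, -0.006, -3.089]), 'joint_pos': array([-0.536,  0.784, -0.415,  1.646,  0.405,  0.806,  0.494]), 'wrist_force': array([-1.352, -1.355, -1.793]), 'gripper_width': np.float64(43.922), 'grasp_force': np.float64(29.997)}
jig tcp [-125.4  264.6   85.2] shift u [0.037 0.137 2.929] turn u [-0.058 -0.065 -0.001]
```

View pics/s3.png

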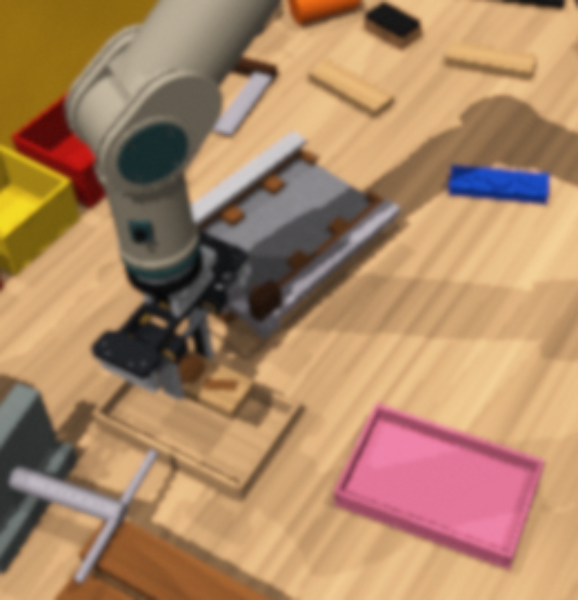

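s3 shows the plaque held over the plywood tray, and a vice stands to the left of it. I'll check that the gripper clears it.

```bash
python3 -c "
import numpy as np
for n in('scene0','side0'):
    P=np.load(n+'.npy').reshape(-1,3)
    Q=P[(P[:,0]>380)&(P[:,0]<580)&(P[:,1]>485)&(P[:,1]<580)&(P[:,2]>40)];print(n,len(Q),Q.min(0) if len(Q) else '',[ (y,Q[(Q[:,1]<y)][:,2].max().round()) for y in (500,520,540,560,580) if (Q[:,1]<y).any()])"
```

```text
scene0 275 [380.43706289 511.17606197  41.57021261] [(520, np.float64(77.0)), (540, np.float64(126.0)), (560, np.float64(131.0)), (580, np.float64(133.0))]
side0 516 [431.32743902 514.21336971  40.07939602] [(520, np.float64(75.0)), (540, np.float64(76.0)), (560, np.float64(131.0)), (580, np.float64(133.0))]
```

Emit:
drive_tool --series '[[[0.03, -0.24, 0.4], [0, 0, 0], -1], [[0, 0, 0.5], [0, 0, 0], -1], [[0, 0, 0.5], [0, 0, 0], -1], [[0, 0, 0.5], [0, 0, 0], -1], [[0, 0, 0.4], [0, 0, 0], -1], [[0, 0, 0.3], [0, 0, 0], -1], [[0, 0, 0.3], [0, 0, 0], -1], [[0, 0, 0], [0, 0, 0], -1], [[0, 0, 0], [0, 0, 0], -1]]'

```text
time_s: 17.07
eef_pos: [472.7, 423.6, 16.4]
orientation: [-3.141, -0.001, -3.089]
wrist_force: [0.2, 0.4, -1.3]
gripper_width: 43.7
grasp_force: 30.0
```

Emit:
drive_tool --series '[[[0, -0.06, 0.12], [0, 0, 0], -1], [[0, 0, 0.12], [0, 0, 0], -1], [[0, 0, 0], [0, 0, 0], -1]]'

```text
time_s: 17.32
eef_pos: [473.0, 421.8, 10.6]
orientation: [-3.141, -0.0, -3.089]
wrist_force: [0.1, -0.2, -1.2]
gripper_width: 43.4
grasp_force: 30.0
```

Nearly down, so I'll go a little lower, then release and lift.

Emit:
drive_tool --series '[[[0, 0, 0.06], [0, 0, 0], -1], [[0, 0, 0.04], [0, 0, 0], -1], [[0, 0, 0], [0, 0, 0], 0.08], [[0, 0, 0], [0, 0, 0], 0.08], [[0, 0, 0], [0, 0, 0], 0.08], [[0, 0, -0.3], [0, 0, 0], 0.08], [[0, 0, -0.8], [0, 0, 0], 0.08], [[0, 0, -1], [0, 0, 0], 0.08], [[0, 0, -1], [0, 0, 0], 0.3], [[0, 0, -1], [0, 0, 0], 0.4], [[0, 0, -1], [0, 0, 0], 0.4], [[0, 0, -1], [0, 0, 0], 0.4], [[0, -1, -0.5], [0, 0, 0], 0.4], [[0, -1, 0], [0, 0, 0], 0.4], [[0, -1, 0], [0, 0, 0], 0.4], [[0, -1, 0], [0, 0, 0], 0.4], [[0, -1, 0], [0, 0, 0], 0.4]]'

```text
time_s: 18.73
eef_pos: [479.5, 296.2, 174.0]
orientation: [3.141, 0.001, -3.089]
wrist_force: [0.8, -0.0, 0.3]
gripper_width: 65.7
grasp_force: 0.0
```

```bash
cat > f.py <<'E'
from h import *
import sys
st();n=sys.argv[1];P0={}
for cn in ('side','scene'):
    c=cam(cn);cv2.imwrite(f'pics/{cn}_{n}.png',c['image']);P=pts(c)
    for t in ('blank0','plaque'):
        for d in vision.silhouettes(t,cn):
            if d['score']<.4: continue
            Q=P[d['region']];Q=Q[~np.isnan(Q[:,0])];Q=Q[Q[:,2]>11]
            if len(Q)<8: continue
            r=cv2.minAreaRect(Q[:,:2].astype(np.float32));print(cn,t,round(d['score'],2),d['rect'],np.round(np.hstack([r[0],r[1],r[2]])),'z',np.percentile(Q[:,2],[5,50,95]).round())
E
python3 f.py p
```

```text
{'time_s': np.float64(18.733), 'eef_pos': array([479.473, 296.209, 173.961]), 'orientation': array([ 3.141e+00,  1.000e-03, -3.089e+00]), 'joint_pos': array([-0.29 ,  0.579, -0.482,  1.789,  0.343,  0.856,  0.691]), 'wrist_force': array([ 0.752, -0.018,  0.295]), 'gripper_width': np.float64(65.713), 'grasp_force': np.float64(0.0)}
side blank0 0.71 [289.9, 170.9, 38.7, 14.2] [ 486. -325.  139.   55.   15.] z [12. 17. 22.]
side blank0 0.64 [231.6, 178.5, 35.9, 26.7] [ 639. -149.   49.  142.   80.] z [13. 17. 21.]
side plaque 0.85 [289.6, 226.4, 50.1, 17.3] [347. -83. 139.  51.  24.] z [13. 18. 24.]
side plaque 0.68 [151.0, 314.3, 54.8, 43.2] [471. 425. 142.  47.   4.] z [15. 24. 29.]
scene blank0 0.76 [184.7, 192.1, 29.5, 38.3] [ 487. -327.  143.   46.   16.] z [15. 19. 23.]
scene blank0 0.68 [194.1, 249.8, 41.3, 44.3] [ 641. -152.   46.  139.   82.] z [14. 19. 22.]
scene plaque 0.81 [395.4, 296.6, 31.4, 47.9] [472. 422. 142.  45.   3.] z [19. 24. 30.]
scene plaque 0.65 [275.8, 193.4, 16.1, 38.1] [348. -85. 143.  44.  24.] z [15. 20. 25.]
```

Emit:
drive_tool --series '[[[0, 0, 0], [0, 0, 0.77], 0.4], [[0, 0, 0], [0, 0, 0.77], 0.4], [[0, 0, 0], [0, 0, 0.77], 0.4], [[-0.5, -0.92, 0], [0, 0, 0], 0.4], [[-0.5, -0.92, 0], [0, 0, 0], 0.4], [[-0.5, -0.92, 0], [0, 0, 0], 0.4], [[-0.5, -0.92, 0], [0, 0, 0], 0.4], [[-0.5, -0.92, 0], [0, 0, 0], 0.4], [[-0.5, -0.92, 0], [0, 0, 0], 0.4], [[-0.5, -0.92, 0], [0, 0, 0], 0.4], [[-0.5, -0.92, 0], [0, 0, 0], 0.4], [[-0.5, -0.92, 0], [0, 0, 0], 0.4], [[-0.5, -0.92, 0], [0, 0, 0], 0.4], [[-0.5, -0.92, 0], [0, 0, 0], 0.4], [[-0.5, -0.92, 0], [0, 0, 0], 0.4], [[-0.5, -0.92, 0], [0, 0, 0], 0.4], [[-0.5, -0.92, 0], [0, 0, 0], 0.4], [[-0.5, -0.92, 0], [0, 0, 0], 0.4], [[-0.5, -0.92, 0], [0, 0, 0], 0.4], [[-0.5, -0.92, 0], [0, 0, 0], 0.4]]'

```text
time_s: 20.7
eef_pos: [632.7, -120.3, 173.3]
orientation: [3.14, 0.0, 2.995]
wrist_force: [0.3, 0.4, 0.5]
gripper_width: 66.4
grasp_force: 0.0
```

Emit:
drive_tool --series '[[[-0.5, -0.92, 0], [0, 0, 0], 0.4], [[0, 0, 0], [0, 0, 0], 0.4], [[0, 0, 0], [0, 0, 0], 0.4]]'

```text
time_s: 20.95
eef_pos: [641.1, -145.9, 172.7]
orientation: [3.141, -0.0, 2.991]
wrist_force: [-0.3, 0.8, 0.2]
gripper_width: 65.6
grasp_force: 0.0
```

```bash
cat > g.py <<'E'
from h import *
import sys
st();c=cam('wrist');P=pts(c);cv2.imwrite('pics/'+sys.argv[1]+'.png',c['image']);s=ctrl.read_state();e=s['eef_pos']
best=None
for d in vision.silhouettes('blank0','wrist'):
    if d['score']<.3: continue
    Q=P[d['region']];Q=Q[~np.isnan(Q[:,0])];Q=Q[(Q[:,2]>14)&(Q[:,2]<26)]
    if len(Q)<20: continue
    r=cv2.minAreaRect(Q[:,:2].astype(np.float32));(x,y),(a,b),g=r
    if a<b: g+=90
    g=(g+90)%180-90
    print(round(d['score'],2),round(x,1),round(y,1),round(a),round(b),'long axis',round(g,1),'z',np.median(Q[:,2]).round(1))
    if best is None or np.hypot(x-e[0],y-e[1])<best[0]: best=(np.hypot(x-e[0],y-e[1]),x,y,g)
_,x,y,g=best
print(x,y,g);to((x,y,4),R.from_euler('xyz',[np.pi,0,np.radians(180+g)]).as_matrix())
E
python3 g.py w4
```

```text
{'time_s': np.float64(20.95), 'eef_pos': array([ 641.066, -145.877,  172.729]), 'orientation': array([ 3.141, -0.   ,  2.991]), 'joint_pos': array([ 0.425,  0.703, -0.426,  1.521,  0.325,  0.989,  1.329]), 'wrist_force': array([-0.306,  0.794,  0.179]), 'gripper_width': np.float64(65.625), 'grasp_force': np.float64(0.0)}
0.8 489.0 -328.2 141 45 long axis 15.7 z 18.8
0.75 642.3 -153.2 44 139 long axis -8.9 z 18.8
0.67 658.3 -297.7 97 43 long axis 19.5 z 19.8
642.3424072265625 -153.19097900390625 -8.869560241699219
jig tcp [ 130.6 -272.   173.1] shift u [-0.128 -0.41   6.765] turn u [ 0.022 -0.005  0.093]
```

Emit:
drive_tool --series '[[[-0.12, -0.41, 0.5], [0, 0, 0.09], 0.4], [[0, 0, 0.9], [0, 0, 0], 0.4], [[0, 0, 0.9], [0, 0, 0], 0.4], [[0, 0, 0.9], [0, 0, 0], 0.4], [[0, 0, 0.9], [0, 0, 0], 0.4], [[0, 0, 0.9], [0, 0, 0], 0.4], [[0, 0, 0.7], [0, 0, 0], 0.4], [[0, 0, 0.5], [0, 0, 0], 0.4], [[0, 0, 0.36], [0, 0, 0], 0.4], [[0, 0, 0.14], [0, 0, 0], 0.4], [[0, 0, 0], [0, 0, 0], 0.4], [[0, 0, 0], [0, 0, 0], -1], [[0, 0, 0], [0, 0, 0], -1], [[0, 0, 0], [0, 0, 0], -1], [[0, 0, 0], [0, 0, 0], -1]]'

```text
time_s: 22.3
eef_pos: [642.6, -156.1, 6.7]
orientation: [3.141, 0.002, 2.984]
wrist_force: [0.5, -0.1, 2.5]
gripper_width: 43.5
grasp_force: 30.0
```

Emit:
drive_tool --series '[[[0, 0, -0.5], [0, 0, 0], -1], [[0, 0, -0.8], [0, 0, 0], -1], [[0, 0, -0.95], [0, 0, 0], -1], [[0, 0, -0.95], [0, 0, 0], -1], [[0, 0, -0.95], [0, 0, 0], -1], [[0, 0, -0.95], [0, 0, 0], -1], [[0, 0, -0.9], [0, 0, 0], -1], [[0.566, 0.695, 0], [0, 0, 0], -1], [[0.566, 0.695, 0], [0, 0, 0], -1], [[0.566, 0.695, 0], [0, 0, 0], -1], [[0.566, 0.695, 0], [0, 0, 0], -1], [[0.566, 0.695, 0], [0, 0, 0], -1], [[0.566, 0.695, 0], [0, 0, 0], -1], [[0.566, 0.695, 0], [0, 0, 0], -1], [[0.566, 0.695, 0], [0, 0, 0], -1], [[0.566, 0.695, 0], [0, 0, 0], -1], [[0.566, 0.695, 0], [0, 0, 0], -1], [[0.566, 0.695, 0], [0, 0, 0], -1], [[0.566, 0.695, 0], [0, 0, 0], -1]]'

```text
time_s: 23.88
eef_pos: [506.2, 77.1, 156.8]
orientation: [-3.142, 0.001, 2.984]
wrist_force: [-0.1, 0.7, -0.8]
gripper_width: 43.6
grasp_force: 30.0
```

Emit:
drive_tool --series '[[[0, 0, 0], [0, 0.75, 0], -1], [[0, 0, 0], [0, 0.75, 0], -1], [[0, 0, 0], [0, 0.75, 0], -1], [[0, 0, 0], [0, 0.75, 0], -1], [[0, 0, 0], [0, 0, 0], -1], [[0, 0, 0], [0, 0, 0], -1]]'

```text
time_s: 24.38
eef_pos: [507.2, 76.1, 155.8]
orientation: [3.141, -0.261, 2.984]
wrist_force: [-0.3, 0.7, -0.1]
gripper_width: 43.3
grasp_force: 30.0
```

```bash
cat > k.py <<'E'
from h import *
import sys
lane=float(sys.argv[1]);st()
Rt=J[:3,:3]@R.from_euler('y',15,degrees=True).as_matrix()@R.from_euler('xyz',[np.pi,0,np.pi]).as_matrix()
to(j2w((-34.7,lane,65.6)),Rt);to(j2w((-.9,lane,56.6)),Rt)
s=ctrl.read_state();A=rpy(s['orientation'])
c=cam('wrist');cv2.imwrite('pics/'+sys.argv[2]+'.png',c['image']);P=pts(c).reshape(-1,3);P=P[~np.isnan(P[:,0])]
T=(P-s['eef_pos'])@A
m=(abs(T[:,2]+13.5)<4)&(abs(T[:,0])<90)&(abs(T[:,1])<40);Q=T[m];print('held top, tool frame',len(Q),np.percentile(Q,[1,99],axis=0).round(1).tolist(),'rect',cv2.minAreaRect(Q[:,:2].astype(np.float32)))
for cn in('side','scene'):
    c=cam(cn);P=pts(c).reshape(-1,3);P=P[~np.isnan(P[:,0])];T=(P-s['eef_pos'])@A
    m=(T[:,2]>-16)&(T[:,2]<6)&(abs(T[:,0])<95)&(abs(T[:,1])<28);Q=T[m];print(cn,len(Q),np.percentile(Q,[1,99],axis=0).round(1).tolist())
E
python3 k.py -76 w5
```

```text
{'time_s': np.float64(24.383), 'eef_pos': array([507.195,  76.135, 155.756]), 'orientation': array([ 3.141, -0.261,  2.984]), 'joint_pos': array([ 0.143,  0.675, -0.472,  1.7  ,  0.205,  1.075,  1.021]), 'wrist_force': array([-0.35 ,  0.707, -0.098]), 'gripper_width': np.float64(43.332), 'grasp_force': np.float64(30.0)}
jig tcp [-35.4 -76.4 155.8] shift u [-0.957  0.016  3.477] turn u [ 0.008  0.014 -0.016]
jig tcp [-35.4 -76.4 155.8] shift u [-2.356  0.018  3.477] turn u [ 0.008  0.014 -0.016]
held top, tool frame 14677 [[-43.1, -21.3, -14.2], [69.3, 22.5, -10.8]] rect ((12.388969421386719, 0.5236701965332031), (115.67047882080078, 67.31151580810547), 0.12563194334506989)
side 506 [[-64.0, -22.0, -13.9], [75.0, 26.7, 5.7]]
scene 438 [[-66.6, -20.5, -15.4], [72.3, 23.4, 3.8]]
```

Emit:
drive_tool --series '[[[-0.2, 0.02, 0.75], [0, 0, 0], -1], [[-0.2, 0, 0.75], [0, 0, 0], -1], [[-0.2, 0, 0.75], [0, 0, 0], -1], [[-0.2, 0, 0.7], [0, 0, 0], -1], [[-0.16, 0, 0.52], [0, 0, 0], -1], [[0, 0, 0], [0, 0, 0], -1], [[-0.3, 0, 0], [0, 0, 0], -1], [[-0.3, 0, 0], [0, 0, 0], -1], [[-0.3, 0, 0], [0, 0, 0], -1], [[-0.3, 0, 0], [0, 0, 0], -1], [[-0.26, 0, 0], [0, 0, 0], -1], [[0, 0, 0], [0, 0, 0], -1], [[0, 0, 0], [0, 0, 0], -1]]'

```text
time_s: 25.62
eef_pos: [542.8, 71.2, 56.2]
orientation: [3.141, -0.261, 2.984]
wrist_force: [-0.2, 0.1, -1.3]
gripper_width: 43.6
grasp_force: 30.0
```

```bash
python3 k.py -76 w6
```

```text
{'time_s': np.float64(25.617), 'eef_pos': array([542.827,  71.174,  56.176]), 'orientation': array([ 3.141, -0.261,  2.984]), 'joint_pos': array([ 0.117,  0.847, -0.424,  1.66 ,  0.27 ,  0.952,  1.014]), 'wrist_force': array([-0.182,  0.099, -1.288]), 'gripper_width': np.float64(43.622), 'grasp_force': np.float64(30.0)}
jig tcp [  0.5 -75.8  56.2] shift u [ 1.459 -0.01   0.   ] turn u [ 0.005  0.004 -0.009]
jig tcp [  0.5 -75.8  56.2] shift u [ 0.06  -0.009 -0.001] turn u [ 0.005  0.004 -0.009]
held top, tool frame 14697 [[-43.1, -21.4, -14.2], [69.3, 22.4, -10.8]] rect ((12.49203109741211, 0.5758399963378906), (67.4879379272461, 115.52145385742188), 89.89439392089844)
side 447 [[-67.3, -23.6, -15.4], [74.4, 27.4, 5.2]]
scene 340 [[-88.4, -25.5, -15.5], [71.6, 25.5, 4.8]]
```

Emit:
drive_tool --series '[[[-0.035, 0, 0.125], [0, -0.5, 0], -1], [[-0.03, 0, 0.125], [0, -0.5, 0], -1], [[-0.025, 0, 0.125], [0, -0.5, 0], -1], [[-0.02, 0, 0.125], [0, -0.5, 0], -1], [[-0.015, 0, 0.125], [0, -0.5, 0], -1], [[-0.01, 0, 0.125], [0, -0.5, 0], -1], [[0, 0, 0], [0, 0, 0], -1], [[0, 0, 0], [0, 0, 0], -1]]'

```text
time_s: 26.43
eef_pos: [542.4, 71.4, 37.6]
orientation: [-3.141, -0.001, 2.986]
wrist_force: [0.6, -0.0, -1.2]
gripper_width: 43.6
grasp_force: 30.0
```

```bash
python3 k.py -76 w7; python3 -c "
from h import *
to(j2w((1,-76,36.7)),J[:3,:3]@R.from_euler('xyz',[np.pi,0,np.pi]).as_matrix())"
```

```text
{'time_s': np.float64(26.433), 'eef_pos': array([542.367,  71.408,  37.603]), 'orientation': array([-3.141e+00, -1.000e-03,  2.986e+00]), 'joint_pos': array([ 0.015,  0.745, -0.303,  1.933,  0.416,  0.526,  0.839]), 'wrist_force': array([ 0.619, -0.018, -1.232]), 'gripper_width': np.float64(43.627), 'grasp_force': np.float64(30.0)}
jig tcp [  0.1 -75.6  37.6] shift u [ 1.391 -0.015 -1.119] turn u [-0.007  2.99   0.007]
jig tcp [  0.1 -75.6  37.6] shift u [ 0.039 -0.016 -0.76 ] turn u [-0.007  2.99   0.007]
held top, tool frame 14716 [[-42.8, -21.4, -14.2], [69.6, 22.4, -10.7]] rect ((12.794227600097656, 0.4752769470214844), (67.303466796875, 115.86299896240234), 89.37730407714844)
side 488 [[-58.3, -25.9, -15.3], [85.9, 26.9, 5.0]]
scene 381 [[-85.4, -26.8, -15.4], [88.6, 27.2, 5.7]]
jig tcp [  1.7 -75.6  37.5] shift u [ 0.026 -0.015  0.032] turn u [ 0.007  0.007 -0.014]
```

Emit:
drive_tool --series '[[[0, 0, 0.04], [0, 0, 0], -1], [[0, 0, 0], [0, 0, 0], 0.2], [[0, 0, 0], [0, 0, 0], 0.2], [[0, 0, 0], [0, 0, 0], 0.2], [[0, 0, -0.4], [0, 0, 0], 0.2], [[0, 0, -0.8], [0, 0, 0], 0.2], [[0, 0, -1], [0, 0, 0], 0.3], [[0, 0, -1], [0, 0, 0], 0.4], [[0, 0, -1], [0, 0, 0], 0.4], [[0, 0, -1], [0, 0, 0], 0.4], [[0, 0, 0], [0, 0, 0], 0.4]]'

```text
time_s: 27.5
eef_pos: [545.9, 72.1, 171.5]
orientation: [3.139, 0.008, 2.984]
wrist_force: [0.3, 0.8, 0.7]
gripper_width: 66.3
grasp_force: 0.0
```

```bash
cat > m.py <<'E'
from h import *
import sys
lane=float(sys.argv[1])
st();c=cam('wrist');P=pts(c).reshape(-1,3);P=P[~np.isnan(P[:,0])];cv2.imwrite('pics/'+sys.argv[2]+'.png',c['image'])
L=(P-J[:3,3])@J[:3,:3]
m=(L[:,2]>43)&(L[:,2]<70)&(abs(L[:,0])<76)&(abs(L[:,1]-lane)<30)&(L[:,0]<60);Q=L[m];print('x,y,z',np.percentile(Q,[1,99],axis=0).round(1).tolist(),'rect',cv2.minAreaRect(Q[:,:2].astype(np.float32)))
for a in range(-70,60,20):
    q=Q[(Q[:,0]>a)&(Q[:,0]<a+10)];print(a,np.median(q[:,2]).round(1) if len(q) else None,end='; ')
E
python3 m.py -76 w8; python3 f.py q
```

```text
{'time_s': np.float64(27.5), 'eef_pos': array([545.931,  72.08 , 171.488]), 'orientation': array([3.139, 0.008, 2.984]), 'joint_pos': array([ 0.096,  0.551, -0.418,  1.836,  0.3  ,  0.808,  0.939]), 'wrist_force': array([0.282, 0.84 , 0.678]), 'gripper_width': np.float64(66.258), 'grasp_force': np.float64(0.0)}
x,y,z [[-67.9, -96.8, 47.1], [59.8, -53.4, 63.5]] rect ((-4.407741546630859, -75.83655548095703), (59.205047607421875, 128.80885314941406), 89.99864959716797)
-70 48.8; -50 48.8; -30 48.8; -10 48.9; 10 48.8; 30 48.9; 50 49.1; {'time_s': np.float64(27.55), 'eef_pos': array([544.77 ,  71.58 , 169.282]), 'orientation': array([3.14 , 0.006, 2.984]), 'joint_pos': array([ 0.095,  0.554, -0.417,  1.838,  0.301,  0.805,  0.938]), 'wrist_force': array([-0.142, -0.059, -0.232]), 'gripper_width': np.float64(66.029), 'grasp_force': np.float64(0.0)}
side blank0 0.86 [289.4, 171.7, 44.6, 13.7] [ 484. -324.  137.   58.   17.] z [13. 17. 21.]
side blank0 0.56 [214.0, 219.8, 41.6, 32.7] [540.  69.  67. 144.  80.] z [32. 47. 51.]
side plaque 0.94 [154.1, 315.4, 53.8, 39.2] [471. 425. 143.  47.   3.] z [16. 24. 29.]
side plaque 0.9 [289.6, 226.8, 49.5, 14.8] [346. -82. 139.  52.  24.] z [13. 18. 24.]
scene blank0 0.97 [187.8, 189.6, 23.9, 39.9] [ 487. -326.  142.   47.   17.] z [14. 18. 22.]
scene blank0 0.6 [277.4, 260.3, 33.8, 35.6] [549.  77.  71. 109.  82.] z [32. 48. 52.]
scene plaque 0.75 [395.9, 296.7, 33.9, 47.2] [473. 423. 141.  45.   3.] z [18. 25. 29.]
```

View pics/w8.png

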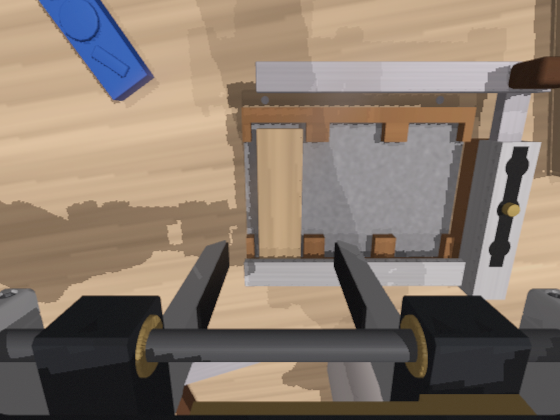

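The w8 view shows the blank lying flat in the right lane (column 280, rows 128–255) and the button sitting up in the middle hole (512,210). Now the second blank.

Emit:
drive_tool --series '[[[0, 0, 0], [0, 0, -1], 0.4], [[0, 0, 0], [0, 0, -1], 0.4], [[0, 0, 0], [0, 0, -1], 0.4], [[0, 0, 0], [0, 0, -1], 0.4], [[0, 0, 0], [0, 0, -1], 0.4], [[0.44, -0.97, 0], [0, 0, 0], 0.4], [[0.44, -0.97, 0], [0, 0, 0], 0.4], [[0.44, -0.97, 0], [0, 0, 0], 0.4], [[0.44, -0.97, 0], [0, 0, 0], 0.4], [[0.44, -0.97, 0], [0, 0, 0], 0.4], [[0.44, -0.97, 0], [0, 0, 0], 0.4], [[0.44, -0.97, 0], [0, 0, 0], 0.4], [[0.44, -0.97, 0], [0, 0, 0], 0.4], [[0.44, -0.97, 0], [0, 0, 0], 0.4], [[0.44, -0.97, 0], [0, 0, 0], 0.4], [[0.44, -0.97, 0], [0, 0, 0], 0.4], [[0.44, -0.97, 0], [0, 0, 0], 0.4], [[0.44, -0.97, 0], [0, 0, 0], 0.4], [[0.44, -0.97, 0], [0, 0, 0], 0.4], [[0.44, -0.97, 0], [0, 0, 0], 0.4]]'

```text
time_s: 29.52
eef_pos: [483.7, -325.0, 165.2]
orientation: [3.14, -0.001, -2.862]
wrist_force: [0.6, 0.0, -0.7]
gripper_width: 65.6
grasp_force: 0.0
```

Emit:
drive_tool --series '[[[0, 0, 0], [0, 0, 0], 0.4], [[0, 0, 0], [0, 0, 0], 0.4]]'

```text
time_s: 29.68
eef_pos: [483.3, -325.4, 165.0]
orientation: [3.14, -0.001, -2.866]
wrist_force: [0.7, 0.3, 0.1]
gripper_width: 65.6
grasp_force: 0.0
```

```bash
python3 g.py w9
```

```text
{'time_s': np.float64(29.683), 'eef_pos': array([ 483.294, -325.435,  164.99 ]), 'orientation': array([ 3.140e+00, -1.000e-03, -2.866e+00]), 'joint_pos': array([ 0.89 ,  0.631, -0.549,  1.742,  0.408,  0.887,  2.01 ]), 'wrist_force': array([0.693, 0.276, 0.092]), 'gripper_width': np.float64(65.636), 'grasp_force': np.float64(0.0)}
0.84 489.2 -328.3 140 44 long axis 15.9 z 18.8
0.37 548.9 -497.8 207 27 long axis 21.7 z 20.6
489.22613525390625 -328.26715087890625 15.888775825500488
jig tcp [   4.3 -473.9  165.6] shift u [-0.12  -0.28   6.464] turn u [ 0.021 -0.002  0.034]
```

Emit:
drive_tool --series '[[[-0.12, -0.2, 0.5], [0, 0, 0.03], 0.4], [[0, 0, 0.9], [0, 0, 0], 0.4], [[0, 0, 0.9], [0, 0, 0], 0.4], [[0, 0, 0.9], [0, 0, 0], 0.4], [[0, 0, 0.9], [0, 0, 0], 0.4], [[0, 0, 0.9], [0, 0, 0], 0.4], [[0, 0, 0.6], [0, 0, 0], 0.4], [[0, 0, 0.4], [0, 0, 0], 0.4], [[0, 0, 0.3], [0, 0, 0], 0.4], [[0, 0, 0.1], [0, 0, 0], 0.4], [[0, 0, 0], [0, 0, 0], 0.4], [[0, 0, 0], [0, 0, 0], -1], [[0, 0, 0], [0, 0, 0], -1], [[0, 0, 0], [0, 0, 0], -1], [[0, 0, 0], [0, 0, 0], -1]]'

```text
time_s: 31.03
eef_pos: [489.2, -328.3, 7.0]
orientation: [-3.141, 0.001, -2.865]
wrist_force: [-0.9, -0.1, 1.6]
gripper_width: 43.4
grasp_force: 30.0
```

Emit:
drive_tool --series '[[[0, 0, -0.5], [0, 0, 0], -1], [[0, 0, -0.8], [0, 0, 0], -1], [[0, 0, -0.95], [0, 0, 0], -1], [[0, 0, -0.95], [0, 0, 0], -1], [[0, 0, -0.95], [0, 0, 0], -1], [[0, 0, -0.95], [0, 0, 0], -1], [[0, 0, -0.9], [0, 0, 0], -1], [[0, 0, 0], [0, 0, 1], -1], [[0, 0, 0], [0, 0, 1], -1], [[0, 0, 0], [0, 0, 1], -1], [[0, 0, 0], [0, 0, 1], -1], [[0, 0, 0], [0, 0, 0.97], -1]]'

```text
time_s: 32.03
eef_pos: [488.7, -327.9, 157.4]
orientation: [-3.141, 0.001, 2.98]
wrist_force: [0.6, 0.1, -0.9]
gripper_width: 44.0
grasp_force: 30.0
```

Emit:
drive_tool --series '[[[0.09, 0.96, 0], [0, 0, 0], -1], [[0.09, 0.96, 0], [0, 0, 0], -1], [[0.09, 0.96, 0], [0, 0, 0], -1], [[0.09, 0.96, 0], [0, 0, 0], -1], [[0.09, 0.96, 0], [0, 0, 0], -1], [[0.09, 0.96, 0], [0, 0, 0], -1], [[0.09, 0.96, 0], [0, 0, 0], -1], [[0.09, 0.96, 0], [0, 0, 0], -1], [[0.09, 0.96, 0], [0, 0, 0], -1], [[0.09, 0.96, 0], [0, 0, 0], -1], [[0.09, 0.96, 0], [0, 0, 0], -1], [[0.09, 0.96, 0], [0, 0, 0], -1], [[0.09, 0.96, 0], [0, 0, 0], -1], [[0.09, 0.96, 0], [0, 0, 0], -1], [[0.09, 0.96, 0], [0, 0, 0], -1], [[0.09, 0.96, 0], [0, 0, 0], -1], [[0.09, 0.96, 0], [0, 0, 0], -1], [[0.09, 0.96, 0], [0, 0, 0], -1], [[0.09, 0.96, 0], [0, 0, 0], -1], [[0.09, 0.96, 0], [0, 0, 0], -1]]'

```text
time_s: 33.7
eef_pos: [519.2, 154.4, 157.3]
orientation: [3.141, 0.001, 2.985]
wrist_force: [0.5, -0.1, -1.4]
gripper_width: 43.5
grasp_force: 30.0
```

Emit:
drive_tool --series '[[[0, 0, 0], [0, 0.75, 0], -1], [[0, 0, 0], [0, 0.75, 0], -1], [[0, 0, 0], [0, 0.75, 0], -1], [[0, 0, 0], [0, 0.75, 0], -1], [[0, 0, 0], [0, 0, 0], -1], [[0, 0, 0], [0, 0, 0], -1]]'

```text
time_s: 34.2
eef_pos: [519.7, 152.8, 156.2]
orientation: [3.141, -0.261, 2.983]
wrist_force: [-0.2, 0.5, -0.3]
gripper_width: 43.7
grasp_force: 30.0
```

```bash
python3 k.py 0 w10
```

```text
{'time_s': np.float64(34.2), 'eef_pos': array([519.745, 152.827, 156.188]), 'orientation': array([ 3.141, -0.261,  2.983]), 'joint_pos': array([ 0.014,  0.706, -0.468,  1.628,  0.183,  1.1  ,  0.923]), 'wrist_force': array([-0.239,  0.539, -0.321]), 'gripper_width': np.float64(43.678), 'grasp_force': np.float64(29.999)}
jig tcp [-35.    1.3 156.2] shift u [-0.946 -0.053  3.498] turn u [ 0.009  0.01  -0.018]
jig tcp [-35.    1.3 156.2] shift u [-2.345 -0.051  3.497] turn u [ 0.009  0.01  -0.018]
held top, tool frame 14666 [[-43.3, -21.3, -14.1], [69.3, 22.5, -10.6]] rect ((12.263954162597656, 0.6941909790039062), (67.60449981689453, 115.2945785522461), 89.9860610961914)
side 545 [[-64.8, -24.1, -14.4], [74.7, 26.8, 5.7]]
scene 411 [[-66.9, -20.2, -15.5], [71.9, 23.3, 2.6]]
```

Same grip as before, so I'll use the same insertion.

Emit:
drive_tool --series '[[[-0.2, -0.05, 0.75], [0, 0, 0], -1], [[-0.2, 0, 0.75], [0, 0, 0], -1], [[-0.2, 0, 0.75], [0, 0, 0], -1], [[-0.2, 0, 0.7], [0, 0, 0], -1], [[-0.16, 0, 0.52], [0, 0, 0], -1], [[0, 0, 0], [0, 0, 0], -1], [[-0.3, 0, 0], [0, 0, 0], -1], [[-0.3, 0, 0], [0, 0, 0], -1], [[-0.3, 0, 0], [0, 0, 0], -1], [[-0.3, 0, 0], [0, 0, 0], -1], [[-0.26, 0, 0], [0, 0, 0], -1], [[0, 0, 0], [0, 0, 0], -1], [[0, 0, 0], [0, 0, 0], -1]]'

```text
time_s: 35.43
eef_pos: [555.3, 146.2, 56.6]
orientation: [3.141, -0.261, 2.984]
wrist_force: [-0.2, 0.4, -0.1]
gripper_width: 43.7
grasp_force: 30.0
```

```bash
python3 k.py 0 w11
```

```text
{'time_s': np.float64(35.433), 'eef_pos': array([555.267, 146.187,  56.605]), 'orientation': array([ 3.141, -0.261,  2.984]), 'joint_pos': array([-0.   ,  0.872, -0.424,  1.589,  0.243,  0.981,  0.931]), 'wrist_force': array([-0.223,  0.426, -0.106]), 'gripper_width': np.float64(43.677), 'grasp_force': np.float64(29.999)}
jig tcp [ 1.1  0.3 56.6] shift u [ 1.478 -0.012  0.023] turn u [ 0.005  0.005 -0.01 ]
jig tcp [ 1.1  0.3 56.6] shift u [ 0.079 -0.011  0.021] turn u [ 0.005  0.005 -0.01 ]
held top, tool frame 14676 [[-43.3, -21.4, -14.0], [69.2, 22.4, -10.5]] rect ((12.252815246582031, 0.5169219970703125), (115.25439453125, 67.32363891601562), 0.022877056151628494)
side 483 [[-61.6, -22.3, -14.7], [74.9, 27.0, 4.8]]
scene 325 [[-88.0, -25.6, -15.6], [71.3, 26.3, 4.7]]
```

Emit:
drive_tool --series '[[[-0.035, 0, 0.125], [0, -0.5, 0], -1], [[-0.03, 0, 0.125], [0, -0.5, 0], -1], [[-0.025, 0, 0.125], [0, -0.5, 0], -1], [[-0.02, 0, 0.125], [0, -0.5, 0], -1], [[-0.015, 0, 0.125], [0, -0.5, 0], -1], [[-0.01, 0, 0.125], [0, -0.5, 0], -1], [[0, 0, 0.02], [0, 0, 0], -1], [[0, 0, 0], [0, 0, 0], -1]]'

```text
time_s: 36.25
eef_pos: [554.8, 146.6, 37.6]
orientation: [-3.141, -0.001, 2.986]
wrist_force: [0.2, -0.4, -1.0]
gripper_width: 43.6
grasp_force: 30.0
```

Emit:
drive_tool --series '[[[0, 0, 0.04], [0, 0, 0], -1], [[0, 0, 0], [0, 0, 0], 0.2], [[0, 0, 0], [0, 0, 0], 0.2], [[0, 0, 0], [0, 0, 0], 0.2], [[0, 0, -0.4], [0, 0, 0], 0.2], [[0, 0, -0.8], [0, 0, 0], 0.2], [[0, 0, -1], [0, 0, 0], 0.3], [[0, 0, -1], [0, 0, 0], 0.4], [[0, 0, -1], [0, 0, 0], 0.4], [[0, 0, -1], [0, 0, 0], 0.4], [[0, 0, 0], [0, 0, 0], 0.4]]'

```text
time_s: 37.17
eef_pos: [558.4, 147.5, 171.7]
orientation: [3.137, 0.008, 2.984]
wrist_force: [0.3, -0.2, 0.6]
gripper_width: 65.8
grasp_force: 0.0
```

```bash
python3 m.py 0 w12;python3 m.py -76 w13
```

```text
{'time_s': np.float64(37.167), 'eef_pos': array([558.429, 147.467, 171.678]), 'orientation': array([3.137, 0.008, 2.984]), 'joint_pos': array([-0.052,  0.584, -0.394,  1.764,  0.289,  0.842,  0.834]), 'wrist_force': array([ 0.338, -0.192,  0.571]), 'gripper_width': np.float64(65.778), 'grasp_force': np.float64(0.0)}
x,y,z [[-67.3, -20.4, 47.1], [59.8, 22.9, 64.1]] rect ((-7.689762115478516, 0.12228775024414062), (59.751346588134766, 135.3542938232422), 89.97166442871094)
-70 48.7; -50 48.8; -30 48.8; -10 48.8; 10 48.7; 30 48.9; 50 49.1; {'time_s': np.float64(37.217), 'eef_pos': array([557.272, 146.815, 169.39 ]), 'orientation': array([3.139, 0.005, 2.984]), 'joint_pos': array([-0.052,  0.586, -0.393,  1.766,  0.289,  0.84 ,  0.833]), 'wrist_force': array([ 0.708, -0.79 , -0.726]), 'gripper_width': np.float64(66.075), 'grasp_force': np.float64(0.0)}
x,y,z [[-68.0, -96.6, 45.3], [59.6, -53.1, 59.1]] rect ((-4.44207763671875, -76.01014709472656), (128.83819580078125, 59.76370620727539), 0.0781286433339119)
-70 48.7; -50 48.8; -30 48.8; -10 48.8; 10 48.8; 30 48.8; 50 49.3;
```

View pics/w12.png

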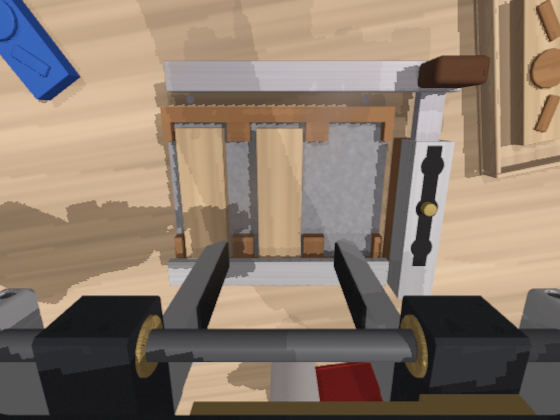

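w12 shows both blanks flat in the middle and right lanes, and the button up in the middle hole (428,209). Next: turn back, press the button and slide the stop home.

Emit:
drive_tool --series '[[[0, 0, 0], [0, 0, 1], -1], [[0, 0, 0], [0, 0, 1], -1], [[0, 0, 0], [0, 0, 1], -1], [[0, 0, 0], [0, 0, 1], -1], [[0, 0, 0], [0, 0, 1], -1], [[0, 0, 0], [0, 0, 1], -1], [[0, 0, 0], [0, 0, 1], -1], [[0, 0, 0], [0, 0, 1], -1], [[0, 0, 0], [0, 0, 1], -1], [[0, 0, 0], [0, 0, 1], -1], [[0, 0, 0], [0, 0, 1], -1], [[0, 0, 0], [0, 0, 1], -1], [[0, 0, 0], [0, 0, 1], -1], [[0, 0, 0], [0, 0, 1], -1], [[0, 0, 0], [0, 0, 1], -1], [[0, 0, 0], [0, 0, 1], -1], [[0, 0, 0], [0, 0, 1], -1], [[0, 0, 0], [0, 0, 1], -1]]'

```text
time_s: 38.77
eef_pos: [554.2, 145.7, 164.8]
orientation: [-3.139, 0.002, 1.409]
wrist_force: [0.1, 0.4, -0.1]
gripper_width: 0.5
grasp_force: 0.0
```

Emit:
drive_tool --series '[[[0.8, 0, 0], [0, 0, 0], -1], [[0.8, 0, 0], [0, 0, 0], -1], [[0.8, 0, 0], [0, 0, 0], -1], [[0.8, 0, 0], [0, 0, 0], -1], [[0.8, 0, 0.4], [0, 0, 0], -1], [[0.8, 0, 0.8], [0, 0, 0], -1], [[0.76, 0, 0.8], [0, 0, 0], -1], [[0, 0, 0.8], [0, 0, 0], -1], [[0, 0, 0], [0, 0, 0], -1], [[0, 0, 0], [0, 0, 0], -1]]'

```text
time_s: 39.6
eef_pos: [575.4, 282.2, 94.2]
orientation: [-3.138, 0.004, 1.414]
wrist_force: [0.2, 0.3, 1.3]
gripper_width: 0.6
grasp_force: 0.0
```

```bash
python3 -c "
from h import *
st();to(j2w((4,140,70)),J[:3,:3]@R.from_euler('xyz',[np.pi,0,np.pi/2]).as_matrix())
s=ctrl.read_state()
for n in('side','scene'):
    c=cam(n);P=pts(c)
    for d in vision.pinpoint('button_top',n)[:2]+vision.pinpoint('handle',n)[:1]:
        print(n,d['score'],w2j(ray(c,*d['location'],78)).round(),w2j(ray(c,*d['location'],92)).round())"
```

```text
{'time_s': np.float64(39.6), 'eef_pos': array([575.405, 282.152,  94.157]), 'orientation': array([-3.138,  0.004,  1.414]), 'joint_pos': array([-0.532,  0.746,  0.054,  1.638, -0.052,  0.764, -0.611]), 'wrist_force': array([0.163, 0.276, 1.332]), 'gripper_width': np.float64(0.563), 'grasp_force': np.float64(0.0)}
jig tcp [ -0.2 137.7  94.2] shift u [0.095 0.17  0.965] turn u [-0.042  0.042 -0.007]
side 0.79 [-105.  125.   78.] [-114.  133.   92.]
```

Emit:
drive_tool --series '[[[0.06, 0.16, 0], [0, 0, 0], -1], [[0, 0, 0.4], [0, 0, 0], -1], [[0, 0, 0.3], [0, 0, 0], -1], [[0, 0, 0.2], [0, 0, 0], -1], [[0, 0, 0.14], [0, 0, 0], -1], [[0, 0, 0.05], [0, 0, 0], -1], [[0, 0, 0], [0, 0, 0], -1], [[0, 0, 0], [0, 0, 0], -1]]'

```text
time_s: 40.57
eef_pos: [581.3, 284.5, 70.2]
orientation: [3.141, -0.0, 1.414]
wrist_force: [-1.4, -1.0, 11.5]
gripper_width: 0.5
grasp_force: 5.8
```

Emit:
drive_tool --series '[[[0, 0.1, 0], [0, 0, 0], -1], [[0, 0.1, 0], [0, 0, 0], -1], [[0, 0.1, 0], [0, 0, 0], -1], [[0, 0.1, 0], [0, 0, 0], -1], [[0, 0.1, 0], [0, 0, 0], -1], [[0, 0.1, 0], [0, 0, 0], -1], [[0, 0.1, 0], [0, 0, 0], -1], [[0, 0.1, 0], [0, 0, 0], -1], [[0, 0, 0], [0, 0, 0], -1]]'

```text
time_s: 41.32
eef_pos: [597.4, 282.0, 70.3]
orientation: [-3.135, 0.001, 1.414]
wrist_force: [-9.4, -0.6, 18.1]
gripper_width: 0.5
grasp_force: 9.4
```

Emit:
drive_tool --series '[[[0, 0, -0.8], [0, 0, 0], -1], [[0, 0, -1], [0, 0, 0], -1], [[0, -0.6, -0.7], [0, 0, 0], -0.1], [[0, -1, 0], [0, 0, 0], 0], [[0, -1, 0], [0, 0, 0], 0], [[0, -1, 0], [0, 0, 0], 0], [[0, -0.9, 0], [0, 0, 0], 0], [[0, 0, 0], [0, 0, 0], 0], [[0, 0, 0], [0, 0, 0], 0]]'

```text
time_s: 42.07
eef_pos: [488.5, 299.2, 131.1]
orientation: [-3.141, 0.001, 1.416]
wrist_force: [1.5, -0.7, -0.1]
gripper_width: 43.6
grasp_force: 0.0
```

```bash
python3 d.py; python3 -c "
from h import *
to(j2w((-90,138,76)))"
```

```text
{'time_s': np.float64(42.067), 'eef_pos': array([488.521, 299.201, 131.141]), 'orientation': array([-3.141e+00,  1.000e-03,  1.416e+00]), 'joint_pos': array([-0.637,  0.612,  0.06 ,  1.812, -0.053,  0.72 , -0.703]), 'wrist_force': array([ 1.486, -0.727, -0.129]), 'gripper_width': np.float64(43.632), 'grasp_force': np.float64(0.0)}
1430 2262 [[-104.5, 121.0, 98.8], [-95.4, 139.1, 102.4], [-86.7, 155.8, 103.7]] [[-106.5, -38.1, 65.8], [-95.8, 46.7, 66.9], [-85.1, 85.9, 67.8]]
88 420 [[-109.6, 122.9, 95.8], [-104.0, 144.1, 101.2], [-93.7, 157.9, 104.9]] [[-111.1, -79.2, 62.5], [-100.2, 8.5, 65.8], [-88.5, 82.4, 69.3]]
jig tcp [-86.2 140.6 131.3] shift u [-0.105 -0.152  2.211]
```

Emit:
drive_tool --series '[[[-0.08, -0.37, 0], [0, 0, 0], 0.1], [[0, 0, 0.8], [0, 0, 0], 0.1], [[0, 0, 0.8], [0, 0, 0], 0.1], [[0, 0, 0.5], [0, 0, 0], 0.1], [[0, 0, 0.1], [0, 0, 0], 0.1], [[0, 0, 0], [0, 0, 0], -1], [[0, 0, 0], [0, 0, 0], -1], [[0, 0, 0], [0, 0, 0], -1], [[0, 0, 0], [0, 0, 0], -1], [[0, 0, 0], [0, 0, 0], -1]]'

```text
time_s: 43.0
eef_pos: [480.8, 298.6, 77.2]
orientation: [3.141, -0.001, 1.414]
wrist_force: [0.1, -0.8, 0.2]
gripper_width: 21.6
grasp_force: 0.0
```

```bash
python3 -c "
from h import *
st();to(j2w((-70,138,76)))"
```

```text
{'time_s': np.float64(43.0), 'eef_pos': array([480.835, 298.568,  77.215]), 'orientation': array([ 3.141e+00, -1.000e-03,  1.414e+00]), 'joint_pos': array([-0.639,  0.682,  0.052,  1.871, -0.059,  0.588, -0.706]), 'wrist_force': array([ 0.081, -0.765,  0.16 ]), 'gripper_width': np.float64(21.612), 'grasp_force': np.float64(0.0)}
jig tcp [-96.1 139.2  77.2] shift u [-0.047  1.045  0.05 ]
```

Emit:
drive_tool --series '[[[0, 0, 0], [0, 0, 0], -1], [[0, 0, 0], [0, 0, 0], -1], [[0, 0.12, 0], [0, 0, 0], -1], [[0, 0.12, 0], [0, 0, 0], -1], [[0, 0.12, 0], [0, 0, 0], -1], [[0, 0.12, 0], [0, 0, 0], -1], [[0, 0.12, 0], [0, 0, 0], -1], [[0, 0.12, 0], [0, 0, 0], -1], [[0, 0.12, 0], [0, 0, 0], -1], [[0, 0.12, 0], [0, 0, 0], -1], [[0, 0.06, 0], [0, 0, 0], -1], [[0, 0, 0], [0, 0, 0], -1]]'

```text
time_s: 44.0
eef_pos: [506.4, 294.5, 77.1]
orientation: [3.14, -0.001, 1.413]
wrist_force: [-0.3, 0.3, 5.7]
gripper_width: 20.0
grasp_force: 30.0
```

Emit:
drive_tool --series '[[[0, 0.1, 0], [0, 0, 0], -1], [[0, 0, 0], [0, 0, 0], -1]]'

```text
time_s: 44.17
eef_pos: [506.8, 294.4, 77.1]
orientation: [-3.139, -0.0, 1.414]
wrist_force: [-4.9, 0.1, 9.0]
gripper_width: 19.9
grasp_force: 30.0
```

Stopped. I'll test the lock by pulling back a little.

Emit:
drive_tool --series '[[[0, -0.1, 0], [0, 0, 0], -1], [[0, -0.1, 0], [0, 0, 0], -1], [[0, -0.12, 0], [0, 0, 0], -1], [[0, 0, 0], [0, 0, 0], -1]]'

```text
time_s: 44.5
eef_pos: [503.6, 295.0, 77.2]
orientation: [3.135, -0.002, 1.413]
wrist_force: [7.1, -1.0, 1.8]
gripper_width: 20.1
grasp_force: 30.1
```

Locked with ±1.5 mm of play. I'll release and retreat.

Emit:
drive_tool --series '[[[0, 0.14, 0], [0, 0, 0], -1], [[0, 0, 0], [0, 0, 0], 0.1], [[0, 0, 0], [0, 0, 0], 0.1], [[0, 0, 0], [0, 0, 0], 0.1], [[0, 0, -0.5], [0, 0, 0], 0.1], [[0, 0, -0.9], [0, 0, 0], 0.1], [[0, 0, -0.9], [0, 0, 0], 0.1], [[0, 0, -0.9], [0, 0, 0], 0.1], [[0, 0, -0.9], [0, 0, 0], 0.1], [[-0.8, 0, -0.9], [0, 0, 0], 0.1], [[-0.8, 0, -0.9], [0, 0, 0], 0.1], [[-0.8, 0, -0.9], [0, 0, 0], 0.1], [[-0.8, 0, -0.9], [0, 0, 0], 0.1], [[0, 0, -0.9], [0, 0, 0], 0.1], [[0, 0, 0], [0, 0, 0], 0.1], [[0, 0, 0], [0, 0, 0], 0.1]]'

```text
time_s: 45.83
eef_pos: [491.3, 215.9, 292.3]
orientation: [3.14, -0.002, 1.414]
wrist_force: [-0.3, 0.3, -0.6]
gripper_width: 52.0
grasp_force: 0.0
```

```bash
python3 f.py z; python3 d.py
python3 - <<'E'
from h import *
P=pts(cam('wrist')).reshape(-1,3);L=(P-J[:3,3])@J[:3,:3]
for a in(-76,0,76):
    print(a,[np.nanmedian(L[(abs(L[:,1]-a)<18)&(abs(L[:,0]-x)<5)][:,2]).round(1) for x in(-70,-45,-20,0,20,45)])
q=L[(L[:,2]>73)&(L[:,2]<82)&(abs(L[:,1]-140)<12)&(abs(L[:,0])<60)];print('button',len(q),np.nanmedian(q,0).round(1))
E
python3 -c "
import cv2
cv2.imwrite('pics/fin.png',cv2.imread('pics/w2.png'))"
```

```text
{'time_s': np.float64(45.833), 'eef_pos': array([491.268, 215.887, 292.255]), 'orientation': array([ 3.140e+00, -2.000e-03,  1.414e+00]), 'joint_pos': array([-0.523,  0.372,  0.08 ,  1.719, -0.034,  1.05 , -0.588]), 'wrist_force': array([-0.286,  0.335, -0.599]), 'gripper_width': np.float64(51.982), 'grasp_force': np.float64(0.0)}
side blank0 0.94 [194.2, 235.0, 37.2, 24.5] [555. 148.  65. 135.  75.] z [33. 47. 52.]
side plaque 0.96 [292.0, 224.5, 48.3, 17.0] [346. -81. 140.  52.  24.] z [13. 18. 24.]
side plaque 0.65 [152.5, 316.4, 54.8, 39.2] [470. 425. 140.  47.   3.] z [15. 24. 29.]
scene blank0 0.95 [299.4, 269.8, 33.6, 40.8] [551. 146.  49. 122.  81.] z [44. 49. 52.]
scene blank0 0.92 [278.7, 256.6, 31.9, 39.4] [537.  73.  45. 114.  81.] z [44. 49. 52.]
scene plaque 0.98 [396.8, 298.9, 31.3, 44.4] [472. 423. 141.  45.   3.] z [19. 24. 29.]
scene plaque 0.67 [276.1, 195.9, 12.2, 35.1] [349. -84. 138.  42.  24.] z [15. 20. 25.]
scene plaque 0.44 [152.8, 233.8, 30.8, 34.1] [ 664. -317.   53.   86.   78.] z [16. 34. 38.]
{'time_s': np.float64(46.133), 'eef_pos': array([490.414, 215
[... 246 characters left out ...]
rce': np.float64(0.0)}
640 2182 [[-79.2, 119.1, 99.0], [-70.1, 136.9, 102.2], [-61.9, 154.2, 103.8]] [[-81.3, -79.8, 65.5], [-70.7, 7.4, 66.8], [-59.6, 81.9, 68.0]]
103 418 [[-84.6, 123.0, 96.3], [-77.0, 139.6, 101.1], [-65.7, 157.0, 105.3]] [[-86.7, -78.5, 62.6], [-75.4, 3.8, 65.7], [-63.5, 81.9, 69.2]]
-76 [np.float64(66.7), np.float64(48.9), np.float64(48.9), np.float64(nan), np.float64(nan), np.float64(48.9)]
0 [np.float64(66.8), np.float64(48.7), np.float64(48.9), np.float64(48.7), np.float64(48.9), np.float64(48.9)]
76 [np.float64(404.4), np.float64(403.5), np.float64(404.5), np.float64(395.6), np.float64(28.8), np.float64(28.9)]
button 83 [ 43.8 140.3  76.5]
  return np.nanmean(a, axis, out=out, keepdims=keepdims)
```

View pics/w2.png

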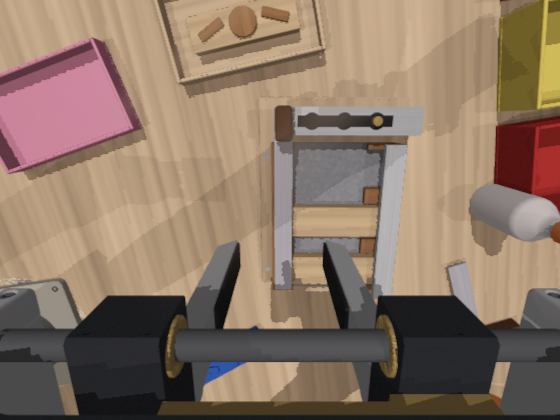

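View pics/scene_z.png

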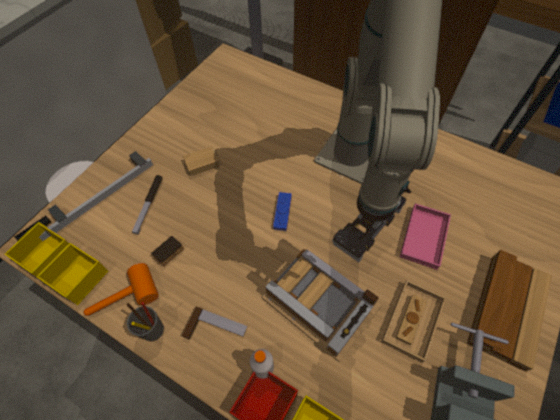

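The final views show the button up in the home hole (378,121), the toe bar over both flat blanks, and the plaque flat in the plywood tray. No blanks are left on the bench and the bystanders haven't moved. I'm handing it in.

```bash
python3 -c "
from rig import ctrl
print(ctrl.sign_off())"
```

```text
the job is handed in; nothing more can be done
None
```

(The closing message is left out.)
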